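# Assemble the bedside lamp and hold its column pressed home

### The arm

A 6-joint arm with a two-finger parallel gripper is mounted at the origin on the work surface. World frame = base frame: x ahead of the robot, y to its left, z up, the work surface at z = 0. Lengths are in m, angles in rad, forces in N, time in s.
With the tool pointing down it reaches from about 0.3 to 0.875 m from the base axis. Payload 6.4 kg.
Tool frame: the origin (TCP) lies between the finger pads; the fingertips stand 19 mm ahead of it and the grasp point (between the pads) is the TCP (ctrl.tips_ahead is the z of the fingertips in the tool frame, in m); z points along the fingers, y is the line along which they close (so a half turn about z gives the same grasp; the last joint's range is limited). The gripper opens to 85 mm and grips with 20 to 120 N. Pads are 22 mm wide; open, the fingers measure 114 mm over their backs; the gripper's body (76 mm by 85 mm) begins 54 mm behind the grasp point. The pads swing forward as they close: fully open they stand 13 mm farther back than shut.
Start: joints at [-1.468, 0.181, 1.607, -0, 1.354, -0.206], TCP at [0.175, -0.548, 0.25] pointing down, gripper open.
Joint ranges: [-2.99, 2.99], [-0.89, 2.07], [0.3, 2.58], [-1.14, 4.28], [0, 2.63], [-3.12, 3.12]. Speed limits (rad/s): [2.57, 2.57, 3.01, 3.14, 3.14, 3.14].

### API

Orientations are given as a unit quaternion [w, x, y, z].
In Python, from bench import readout, vision, ctrl gives the robot as it stands.
- The arm moves only by the tool play_rows, never from a script. Its arguments are lists of equal length, an entry for each row: "xyz": the shift along the tool's x, y, z in mm, a list of three; "rot": the turn, a rotation vector about the tool's x, y, z in rad, a list of three; "grip": the opening, from 0 (shut) to 1 (fully open). In form: {"xyz": [[x, y, z], ...], "rot": [[rx, ry, rz], ...], "grip": [grip, ...]}. A call has exactly 10 rows; each row is the pose to reach, as a shift and turn from the pose commanded when the call began, along the tool's axes at that moment; what a row does not reach only later rows make up. A row lasts 1/8 s, in which the tool goes at most 62.5 mm and 10.7 degrees, less where a joint would pass 70% of its speed; a pose out of reach is approached as far as the arm can. A call with a gripper value outside its range is refused whole. The fingers move at their own pace and stop on an object; the grip force is fixed at half the most. Time passes only in rows, so rows that repeat a pose let the fingers close, or fill a call up. It gives the time, the measured TCP pose, the force, the opening and the grip force at its end, in the units of the state.
- readout.get_obs(): the state, without advancing time (a new reading comes with each control period).
- vision.camera(name): name is "scene" or "top"; returns a dict with "color" (480x640x3 uint8, red, green, blue), "depth" (480x640 float32, m along the optical axis (not along the pixel's ray), 0 where there is no reading), "camera_matrix" (3x3 intrinsics, pixels), "k1" (the pictures are not rectified: a ray, as slopes to the right and down, at radius r is drawn at 1 + k1 r^2 times it, then the intrinsics apply), "extrinsics" (4x4, takes a point from camera to world coordinates). Camera axes: x right, y down, z forward; pixel columns grow to the right and rows downward; lengths in m; the calibration is good to about 2 mm. A picture is of the moment at which its call begins.
- ctrl.hand_in(): hands the job in; it is judged then, once.
The state is a dict: "time_s": time; "q": joint angles; "dq": joint speeds; "joint_efforts": joint torques, N m; "eef_pos": TCP position; "eef_rot": TCP orientation; "wrist_force": force on the tool from outside, world axes, zero at the start; "torque": the same for the moment, N m; "opening": opening from 0.0 (shut) to 1.0 (fully open); "grasp_force": force on a finger pad.
Only numpy, scipy, OpenCV 4.12 (cv2) and the standard library are available. Lean on these libraries where they do the work, as an engineer would, in place of code of your own. Each camera call takes 0.05 s, during which the arm holds its last target. There are 200 camera calls.

### The job

Put the lamp together on its white foot: lay the wide dark wooden disc flat over the brass hub, then the narrower lighter disc on top of it. Then take the white column, turn it until the splines of its brass end mesh with those in the hub, slide it down until its flange sits flush on the discs, and finish still gripping it and pressing it firmly down, because a spring in the hub pushes it up again if you let go. Leave the remote control, the tissue box and the mug where they are.

Things in the scene. Friction and masses are not known exactly. Their poses are not given: they have to be found in the camera images.
- foot: Lamp foot fixed to the table: white disc 120 mm across, 18 mm high, on its axis an upright brass hub (tube, 40 mm outside, rim tapered, 18 to 42 mm above the table). In it 6 straight inner splines, 3.5 mm wide, from 11 to 17.5 mm radius; the 6 slots between them lie at 0, 60, 120... degrees from the foot's x axis. Origin on the axis at table height, z up. Any yaw.
- pin (a joint): Copper spring pin, 14 mm across, on the hub's axis: metres pushed down. 0 = up (its top 30 mm above the table, inside the hub), 0.006 = where it is when the column is fully home on both discs, range to 0.010. It pushes up with about 4 N at 0 and 9 N at 0.006, more than the column's weight, so a column let go rises about 6 mm.
- wide_disc: Flat dark wooden ring, 64 mm outside, 44 mm hole, 14 mm thick, about 60 g, lying flat on the table; origin at the centre of its underside. Goes first over the hub (2 mm play all round); its underside is then 18 mm above the table.
- narrow_disc: Flat lighter wooden ring, 55 mm outside, 44 mm hole, 14 mm thick, about 50 g, lying flat on the table; origin at the centre of its underside. Goes second, on the wide disc; its underside is then 32 mm and its top 46 mm above the table.
- column: White turned column, 149 mm tall, about 280 g, standing on its brass splined end. Origin: centre of its lower end, z up. 0 to 22 mm: spline, core 17 mm across, 6 teeth 4 mm wide out to 15.5 mm radius at 0, 60, 120... degrees from its x axis (9 degrees of play each way). At 22 mm a flange 54 mm across; a 38 mm bulge at 62 mm; 88 to 131 mm: 26 mm cylinder to grip; above it a 22 mm neck.
- column_grip (a point): On the column's axis, 110 mm above its origin: middle of the part to grip. The column's lower end is 42 mm above the table while it rests unmeshed on the hub, 30 mm when meshed and on the pin, 24 mm fully home with its flange on the narrow disc (this point then 134 mm above the table).
- remote: Bystander: black remote control with coloured buttons, 45 x 150 x 18 mm, lying on the table; origin at the centre of its underside.
- tissue_box: Bystander: closed light wooden tissue box, 130 x 240 x 75 mm; origin at the centre of its underside.
- mug: Bystander: blue mug, 80 mm across, 90 mm tall, handle along its y axis; origin at the centre of its underside.
Mind the look-alikes: they are no part of the job. Leave any blue or turquoise look-alike of the column alone.

How it is judged:
On the way, in this order (a step that is already met when the one before it is completed fails the run):
1. the wide disc lies flat on the foot around the hub, let go (z of wide_disc in the frame of foot between 0.0155 and 0.0205 m and horizontal distance between wide_disc and foot below 0.004 m and angle between wide_disc's own z axis and vertical below 0.1 rad and contact force between the fingers and wide_disc below 0.2 N), for 0.2 s.
2. the narrow disc lies flat on the wide disc around the hub, let go (all of step 1 and z of narrow_disc in the frame of foot between 0.0295 and 0.0345 m and horizontal distance between narrow_disc and foot below 0.004 m and angle between narrow_disc's own z axis and vertical below 0.1 rad and contact force between the fingers and narrow_disc below 0.2 N), for 0.2 s.
3. the column's splines have meshed: it is upright in the hub, its lower end at or below the height of the pin (horizontal distance between column and foot below 0.005 m and angle between column's own z axis and vertical below 0.07 rad and z of column in the frame of foot below 0.0325 m), for 0.1 s.
At the end, for the whole second after the job is handed in: Discs flat round the hub, wide one below (heights within 2.5 mm, centred within 4 mm), not touched; column upright (4 deg), within 5 mm of the axis, lower end 21 to 25.8 mm up, pin down over 4.2 mm, over 1 N on the narrow disc, at rest, gripped with over 2 N (all of step 2 and horizontal distance between column and foot below 0.005 m and angle between column's own z axis and vertical below 0.07 rad and z of column in the frame of foot between 0.021 and 0.0258 m and value of joint pin above 0.0042 m and contact force between column and narrow_disc above 1 N and contact force between the fingers and column above 2 N and linear speed of column below 0.02 m/s); the arm keeps its last pose, push and grip.
It fails at once if the remote is pushed more than 30 mm (distance of remote from where it was at the start of the episode above 0.03 m).
It fails at once if the tissue box is pushed more than 30 mm (distance of tissue_box from where it was at the start of the episode above 0.03 m).
It fails at once if the mug is pushed more than 30 mm (distance of mug from where it was at the start of the episode above 0.03 m).
It also fails if it takes over 64 s, if anything falls off the work surface, if the arm or the gripper's body presses on something with over 40 N, if the wrist force passes 120 N, or if a joint passes its speed limit or range.

## Working session

There is one attempt and no reset: what is moved stays moved. The work goes in short steps, Python scripts to look and compute and a tool call to move; the robot and the scene stay as the last step left them, time stands still between calls to the robot, and variables do not carry over. Pictures are saved under pics/ and viewed, at most 12 in all, crops included, and the job is handed in when it is done.

Besides the shell and the picture viewer there is one more tool, called after "Request:" by a JSON object that holds its "op" and its "data", one argument or row to a line. play_rows: Moves the arm, as the interface text tells. Its arguments: {"type":"object","properties":{"xyz":{"type":"array","items":{"type":"array","items":{"type":"number"}}},"rot":{"type":"array","items":{"type":"array","items":{"type":"number"}}},"grip":{"type":"array","items":{"type":"number"}}},"required":["xyz","rot","grip"]}

```bash
ls; mkdir -p pics; cat > h.py <<'E'
import numpy as np, cv2, pickle
from bench import readout, vision, ctrl
def snap(n,f=None):
    c=vision.camera(n)
    if f: cv2.imwrite('pics/'+f,c['color'][...,::-1]); pickle.dump(c,open('pics/'+f+'.pkl','wb'))
    return c
def load(f): return pickle.load(open('pics/'+f+'.pkl','rb'))
def rays(c,uv):
    d=np.array([c['k1'],0,0,0,0],float)
    p=cv2.undistortPoints(np.array(uv,float).reshape(-1,1,2),c['camera_matrix'],d).reshape(-1,2)
    E=c['extrinsics']; r=np.c_[p,np.ones(len(p))]@E[:3,:3].T
    return E[:3,3],r
def plane(c,uv,z):
    o,r=rays(c,uv); return o+r*((z-o[2])/r[:,2])[:,None]
def dep(c,uv):
    o,r=rays(c,uv); uv=np.array(uv,int).reshape(-1,2); return o+r*c['depth'][uv[:,1],uv[:,0]][:,None]
E
python3 - <<'E'
from h import *
a=snap('top','t0.png');b=snap('scene','s0.png')
for c in(a,b): print(c['camera_matrix'],c['k1'],c['extrinsics'])
o=readout.get_obs();print(o)
E
```

```text
pics
[[506.04021301   0.         313.77359654]
 [  0.         506.04021301 244.94130203]
 [  0.           0.           1.        ]] 0.0018579060412750017 [[-0.02794092 -0.99637171  0.08039105  0.51206955]
 [-0.9996013   0.027523   -0.00630228  0.0271201 ]
 [ 0.00406681 -0.08053509 -0.99674348  1.20303099]
 [ 0.          0.          0.          1.        ]]
[[453.11202205   0.         310.3919808 ]
 [  0.         453.11202205 237.38289426]
 [  0.           0.           1.        ]] -0.02756680759240337 [[ 0.08031102  0.84187138 -0.5336691   1.09504936]
 [ 0.99669365 -0.0744459   0.03255127 -0.0225078 ]
 [-0.0123255  -0.53451883 -0.84506669  0.83104052]
 [ 0.          0.          0.          1.        ]]
{'time_s': 0.1, 'q': array([-1.46829480e+00,  1.81483840e-01,  1.60787876e+00,  9.76016992e-06,
        1.35381158e+00, -2.06294778e-01]), 'dq': array([-0.00208645, -0.00180442, -0.00134907,  0.00076457, -0.00060287,
       -0.00042599]), 'joint_efforts': array([ 1.42535205e-04, -4.45877695e+01, -3.52238917e+01, -3.27225462e-04,
        4.04027727e-03,  5.47338047e-06]), 'eef_pos': array([ 0.17472405, -0.54733143,  0.24947875]), 'eef_rot': array([-7.89451035e-04,  9.88104119e-01,  1.53784347e-01,  4.57779103e-05]), 'wrist_force': array([-0.35903792,  0.81558598,  0.41121715]), 'torque': array([-0.00828014,  0.01983014,  0.03037677]), 'grasp_force': 0.0, 'opening': 0.9982888244983382}
```

View pics/t0.png

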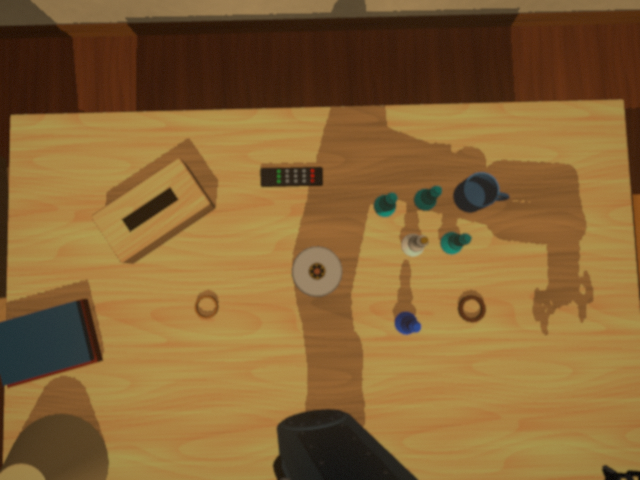

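View pics/s0.png

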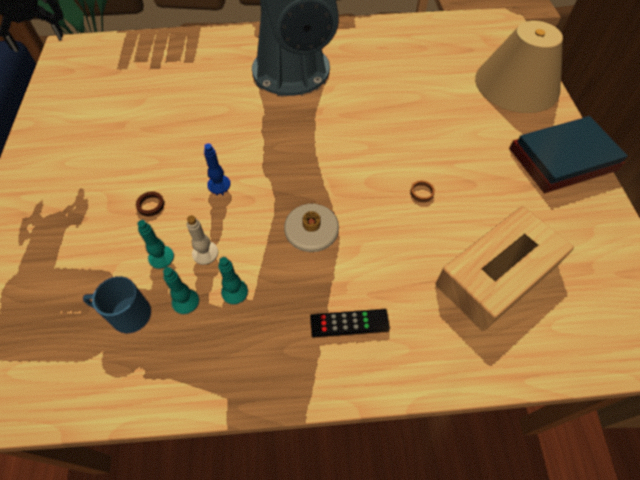

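The top view shows the foot at (317,271), dark ring (471,308), light ring (207,305) and remote (292,177). The column candidates are white (414,244), turquoise (386,204), (428,197) and (455,242), and blue (407,322). Only the white one fits. The scene view agrees, with the white column at (200,240). Next I measure with height maps and confirm in one crop.

```bash
cat > m.py <<'E'
from h import *
import sys
def hmap(c):
    v,u=np.mgrid[0:480,0:640]
    P=dep(c,np.c_[u.ravel(),v.ravel()]).reshape(480,640,3); return P
def blob(c,P,u,v,r,lo,hi):
    m=np.zeros((480,640),np.uint8); s=(slice(v-r,v+r),slice(u-r,u+r))
    m[s]=((P[s][...,2]>lo)&(P[s][...,2]<hi))*255
    return m
E
python3 - <<'E'
from m import *
a=load('t0.png');b=load('s0.png')
P=hmap(a);Q=hmap(b)
print('table',np.median(P[150:160,350:450,2]),np.median(Q[150:160,300:400,2]))
for n,c,H,u,v,r,z in [('wide',a,P,471,308,22,.014),('narrow',a,P,207,305,22,.014),('wide s',b,Q,150,204,22,.014),('narrow s',b,Q,422,191,22,.014),('foot',a,P,317,271,32,.018),('foot s',b,Q,312,228,34,.018)]:
    m=blob(c,H,u,v,r,.007,.06 if 'foot' in n else .03)
    ct=max(cv2.findContours(m,cv2.RETR_EXTERNAL,cv2.CHAIN_APPROX_NONE)[0],key=cv2.contourArea)
    w=plane(c,ct.reshape(-1,2),z)[:,:2]
    (x,y),rr=cv2.minEnclosingCircle(w.astype(np.float32)*1000)
    e=cv2.fitEllipse(w.astype(np.float32)*1000)
    print(n,(round(x),round(y),round(rr,1)),np.round(e[0],1),np.round(e[1],1),'h',np.median(H[m>0][:,2]))
im=a['color'][220:340,270:500][...,::-1]
im2=b['color'][140:320,120:360][...,::-1]
A=cv2.resize(im,None,fx=3.4,fy=3.4,interpolation=3)[:300];
cv2.imwrite('pics/c0.png',np.vstack([cv2.resize(a['color'][180:340,280:500][...,::-1],(412,300),interpolation=3),cv2.resize(b['color'][140:315,80:340][...,::-1],(412,300),interpolation=3)]))
E
```

```text
table -0.0010304934559377532 -1.1652188886102088e-05
wide (450, -344, 32.3) [ 450.2 -344.6] [61.4 62.6] h 0.012536096618464554
narrow (472, 276, 27.7) [471.8 276. ] [52.1 54.1] h 0.012339207650930106
wide s (454, -348, 34.3) [ 453.5 -346.8] [60.9 65.1] h 0.012995041735379687
narrow s (474, 273, 30.1) [473.9 274.1] [52.5 57.7] h 0.013031380069326415
foot (546, 15, 60.5) [547.1  15.4] [116.1 116.7] h 0.017081290013452266
foot s (553, 13, 61.1) [553.1  12.9] [116.9 119.5] h 0.017959171096066373
```

View pics/c0.png

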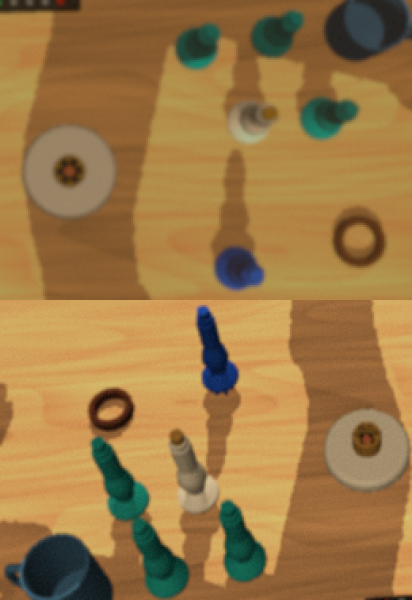

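The crop confirms the white column is the one meant, at top (414,244), with its three turquoise neighbours about 100 mm away. Dark ring 64 mm across and light ring 54 mm across match the sizes given. I'll grip the wide disc twice, at 0° and 90°, which centres it on the TCP and shows the camera bias.

```bash
cat > go.py <<'E'
from h import *
from scipy.spatial.transform import Rotation as R
def go(x,y,z,yaw,show=True):
    o=readout.get_obs(); q=o['eef_rot']; C=R.from_quat([q[1],q[2],q[3],q[0]])
    T=R.from_euler('z',yaw,degrees=True)*R.from_euler('x',180,degrees=True)
    d=C.inv().apply(np.array([x,y,z])-o['eef_pos']*1000); r=(C.inv()*T).as_rotvec()
    print('t',round(o['time_s'],2),'pos',np.round(o['eef_pos']*1000,1),'shift',np.round(d,1),'rot',np.round(r,3),'F',np.round(o['wrist_force'],1),'op',round(o['opening']*85,1),'q',np.round(o['q'],2))
if __name__=='__main__':
    import sys; go(*map(float,sys.argv[1:5]))
E
python3 go.py 452 -346 120 0; python3 -c "
from m import *
print(ctrl.tips_ahead)
for f,u,v,r in(('t0.png',317,271,14),('s0.png',312,220,16)):
    c=load(f);H=hmap(c);m=blob(c,H,u,v,r,.032,.06);w=plane(c,np.argwhere(m>0)[:,::-1],.042)
    (x,y),rr=cv2.minEnclosingCircle(w[:,:2].astype(np.float32)*1000);print('hub',x,y,rr,len(w))
for f,u,v,r in(('t0.png',414,244,20),('s0.png',200,230,40)):
    c=load(f);H=hmap(c);m=blob(c,H,u,v,r,.09,.129);p=H[m>0];print('col',p.mean(0),p.min(0),p.max(0),len(p))
    m=blob(c,H,u,v,r,.135,.16);p=H[m>0];print('coltop',p.mean(0),p.min(0),p.max(0),len(p))
    m=blob(c,H,u,v,r,.012,.035);p=H[m>0];print('flange',p.mean(0),p.min(0),p.max(0),len(p))
"
```

```text
t 0.1 pos [ 174.7 -547.3  249.5] shift [ 325.3 -107.3  129.8] rot [-0.002 -0.     0.309] F [-0.4  0.8  0.4] op 84.9 q [-1.47  0.18  1.61  0.    1.35 -0.21]
0.019
hub 547.4453125 15.422134399414062 19.647741317749023 97
hub 552.0267333984375 12.727399826049805 22.244203567504883 184
col [ 0.59967187 -0.20226564  0.11323551] [ 0.58963936 -0.221432    0.09366088] [ 0.61392238 -0.19719385  0.1288508 ] 54
coltop [ 0.60214669 -0.20876161  0.14402008] [ 0.59324607 -0.21966633  0.13535275] [ 0.61294649 -0.20014624  0.15345647] 78
flange [ 0.59869497 -0.20156893  0.02916104] [ 0.57676681 -0.23578968  0.0186277 ] [ 0.62905412 -0.18382473  0.03493402] 172
col [ 0.61714293 -0.20539307  0.11137317] [ 0.59669291 -0.22614136  0.09026902] [ 0.70457504 -0.13780752  0.12893804] 179
coltop [ 0.6589563  -0.18495345  0.14428718] [ 0.59589539 -0.25423337  0.13522504] [ 0.70838637 -0.1404076   0.15158908] 265
flange [ 0.58482819 -0.23877877  0.02840967] [ 0.43123691 -0.32498031  0.01225776] [ 0.63309093 -0.16979138  0.03498904] 489
```

Request:
{"op": "play_rows", "data": {
  "xyz": [
    [40,-13,15],
    [80,-26,30],
    [125,-41,48],
    [170,-56,66],
    [215,-71,84],
    [260,-86,102],
    [295,-97,116],
    [325,-107,130],
    [325.3,-107.3,129.8],
    [325.3,-107.3,129.8]
  ],
  "rot": [
    [0,0,0.04],
    [0,0,0.08],
    [0,0,0.13],
    [0,0,0.18],
    [0,0,0.23],
    [0,0,0.28],
    [0,0,0.309],
    [-0.002,0,0.309],
    [-0.002,0,0.309],
    [-0.002,0,0.309]
  ],
  "grip": [1,1,1,1,1,1,1,1,1,1]
}}

```text
time_s: 1.35
eef_pos: [0.4518, -0.3469, 0.1205]
eef_rot: [0.001, 1.0, 0.0, -0.0]
wrist_force: [0.8, -0.1, -0.7]
opening: 1.003
grasp_force: 0.0
```

```bash
python3 go.py 452 -346 20 0
```

```text
t 1.35 pos [ 451.8 -346.9  120.5] shift [  0.2  -1.1 100.5] rot [0.002 0.    0.   ] F [ 0.8 -0.1 -0.7] op 85.2 q [-0.86  0.32  1.72 -0.    1.1   0.71]
```

Request:
{"op": "play_rows", "data": {
  "xyz": [
    [0,0,40],
    [0,0,75],
    [0,0,95],
    [0,0,100],
    [0,0,100],
    [0,0,100],
    [0,0,100],
    [0,0,100],
    [0,0,100],
    [0,0,100]
  ],
  "rot": [
    [0,0,0],
    [0,0,0],
    [0,0,0],
    [0,0,0],
    [0,0,0],
    [0,0,0],
    [0,0,0],
    [0,0,0],
    [0,0,0],
    [0,0,0]
  ],
  "grip": [1,1,1,1,0.9,0.8,0.7,0.6,0.5,0.5]
}}

```text
time_s: 2.6
eef_pos: [0.4529, -0.3478, 0.0226]
eef_rot: [0.002, 1.0, 0.0, 0.001]
wrist_force: [-1.5, 1.3, 8.7]
opening: 0.699
grasp_force: 62.4
```

```bash
python3 go.py 452 -346 20 0
```

```text
t 2.6 pos [ 452.9 -347.8   22.6] shift [-0.9 -1.8  2.6] rot [ 0.004 -0.002  0.   ] F [-1.5  1.3  8.7] op 59.4 q [-0.86  0.48  1.75 -0.    0.91  0.71]
```

```bash
python3 -c "
from h import *
c=snap('scene','s1.png');t=snap('top','t1.png')
cv2.imwrite('pics/c1.png',np.hstack([cv2.resize(c['color'][140:260,90:210][...,::-1],(400,400),interpolation=3),cv2.resize(t['color'][250:370,410:530][...,::-1],(400,400),interpolation=3)]))
for i in range(3): o=readout.get_obs();print(o['eef_pos'],o['wrist_force'])"
```

```text
[ 0.45294573 -0.34781061  0.0226063 ] [-2.11735168  1.69083853  9.20121984]
[ 0.45294573 -0.34781061  0.0226063 ] [-2.11735168  1.69083853  9.20121984]
[ 0.45294573 -0.34781061  0.0226063 ] [-2.11735168  1.69083853  9.20121984]
```

View pics/c1.png

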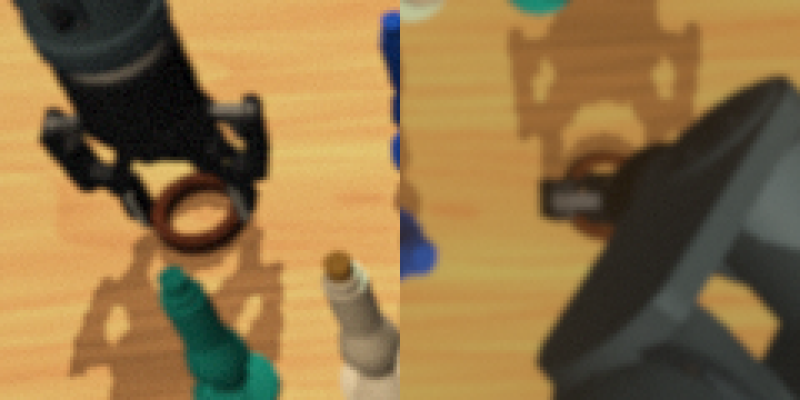

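The ring, at (200,215) in the crop's left half, is held across its diameter, but the tips press on the table (9 N). I'll release, raise, and regrip at 90°, a little higher.

Request:
{"op": "play_rows", "data": {
  "xyz": [
    [0,0,-4],
    [0,0,-4],
    [0,0,-24],
    [0,0,-24],
    [0,0,-24],
    [0,0,-24],
    [0,0,-24],
    [0,0,-24],
    [0,0,-24],
    [0,0,-24]
  ],
  "rot": [
    [0,0,0],
    [0,0,0],
    [0,0,-0.17],
    [0,0,-0.34],
    [0,0,-0.51],
    [0,0,-0.68],
    [0,0,-0.85],
    [0,0,-1.02],
    [0,0,-1.19],
    [0,0,-1.36]
  ],
  "grip": [1,1,1,1,1,1,1,1,1,1]
}}

```text
time_s: 3.95
eef_pos: [0.4521, -0.3468, 0.0444]
eef_rot: [0.001, 0.776, 0.631, -0.0]
wrist_force: [-0.1, 0.2, -0.8]
opening: 1.001
grasp_force: 0.0
```

Request:
{"op": "play_rows", "data": {
  "xyz": [
    [0,0,0],
    [0,0,0],
    [0,0,10],
    [0,0,19],
    [0,0,19],
    [0,0,19],
    [0,0,19],
    [0,0,19],
    [0,0,19],
    [0,0,19]
  ],
  "rot": [
    [0,0,-0.17],
    [0,0,-0.21],
    [0,0,-0.21],
    [0,0,-0.21],
    [0,0,-0.21],
    [0,0,-0.21],
    [0,0,-0.21],
    [0,0,-0.21],
    [0,0,-0.21],
    [0,0,-0.21]
  ],
  "grip": [1,1,1,1,0.85,0.8,0.75,0.7,0.6,0.5]
}}

```text
time_s: 5.2
eef_pos: [0.4523, -0.3471, 0.0271]
eef_rot: [0.001, 0.707, 0.707, -0.001]
wrist_force: [-5.6, 3.4, 11.6]
opening: 0.68
grasp_force: 61.3
```

```bash
python3 go.py 452 -346 25 90; python3 -c "
from h import *
c=snap('scene','s2.png')
cv2.imwrite('pics/c2.png',cv2.resize(c['color'][140:260,90:210][...,::-1],(480,480),interpolation=3))"
```

```text
t 5.2 pos [ 452.3 -347.1   27.1] shift [ 1.1 -0.3  2.1] rot [ 0.     0.002 -0.001] F [-5.6  3.4 11.6] op 57.8 q [-0.86  0.47  1.75 -0.    0.92 -0.86]
```

View pics/c2.png

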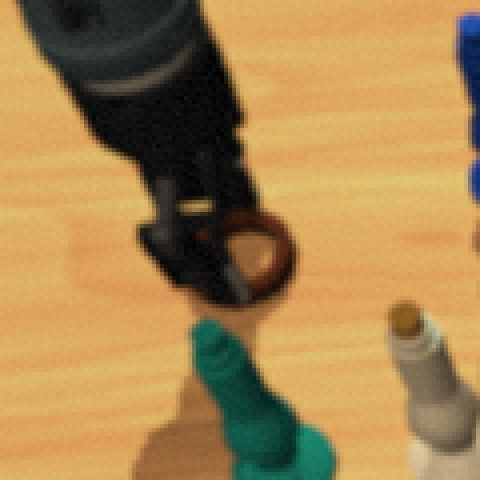

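```bash
python3 -c "
from m import *
for f in('s0.png','s1.png','s2.png'):
    c=load(f);H=hmap(c);hsv=cv2.cvtColor(c['color'],cv2.COLOR_RGB2HSV)
    m=np.zeros((480,640),bool);m[180:225,130:175]=1
    m&=((hsv[...,0]<14)|(hsv[...,0]>170))&(hsv[...,1]>100)&(hsv[...,2]<120)&(hsv[...,2]>25)&(H[...,2]>.006)&(H[...,2]<.06)
    p=H[m]*1000;print(f,len(p),p.min(0).round(),p.max(0).round(),p.mean(0).round(1))
    A=np.c_[p[:,:2]-[452,-346],np.ones(len(p))];k=np.linalg.lstsq(A,p[:,2],rcond=None)[0];print('plane',k.round(3))
"
```

```text
s0.png 294 [ 422. -377.    6.] [ 484. -316.   17.] [ 454.2 -346.9   12.2]
plane [-0.017 -0.013 12.273]
s1.png 251 [ 423. -379.    6.] [ 483. -316.   56.] [ 457.4 -351.6   13.5]
plane [-1.2000e-02  8.8000e-02  1.4028e+01]
s2.png 171 [ 422. -371.    6.] [ 497. -316.   60.] [ 453.9 -336.4   13.3]
plane [ 0.06  -0.021 13.351]
```

Depth shows the ring still flat, x 422..484, y -377..-316, so it's centred in the grip. The upward force comes from the fingers pushing it down as they swing forward. Lifting.

Request:
{"op": "play_rows", "data": {
  "xyz": [
    [0,0,-2],
    [0,0,-4],
    [0,0,-10],
    [0,0,-20],
    [0,0,-40],
    [0,0,-60],
    [0,0,-75],
    [0,0,-75],
    [0,0,-75],
    [0,0,-75]
  ],
  "rot": [
    [0,0,0],
    [0,0,0],
    [0,0,0],
    [0,0,0],
    [0,0,0],
    [0,0,0],
    [0,0,0],
    [0,0,0],
    [0,0,0],
    [0,0,0]
  ],
  "grip": [0.5,0.5,0.5,0.5,0.5,0.5,0.5,0.5,0.5,0.5]
}}

```text
time_s: 6.5
eef_pos: [0.4516, -0.3462, 0.0996]
eef_rot: [-0.0, 0.707, 0.707, -0.001]
wrist_force: [0.3, -0.1, -0.1]
opening: 0.5
grasp_force: 0.0
```

```bash
python3 go.py 550 14 100 90; python3 -c "
from m import *
c=snap('scene','s3.png')
H=hmap(c);hsv=cv2.cvtColor(c['color'],cv2.COLOR_RGB2HSV)
m=np.zeros((480,640),bool);m[120:240,100:210]=1
m&=((hsv[...,0]<14)|(hsv[...,0]>170))&(hsv[...,1]>100)&(hsv[...,2]<120)&(hsv[...,2]>25)&(H[...,2]>.05)&(H[...,2]<.13)&(abs(H[...,0]-.453)<.04)&(abs(H[...,1]+.347)<.04)
p=H[m]*1000;print(len(p),p.min(0).round(),p.max(0).round(),p.mean(0).round(1))
A=np.c_[p[:,:2]-[452,-346],np.ones(len(p))];print(np.linalg.lstsq(A,p[:,2],rcond=None)[0].round(3))
v,u=np.where(m);print(u.min(),u.max(),v.min(),v.max())
cv2.imwrite('pics/c3.png',cv2.resize(c['color'][110:230,80:200][...,::-1],(480,480),interpolation=3))"
```

```text
t 6.5 pos [ 451.6 -346.2   99.6] shift [360.3  98.   -0.7] rot [-0.001  0.001 -0.001] F [ 0.3 -0.1 -0.1] op 42.5 q [-0.86  0.35  1.73 -0.    1.06 -0.86]
3 [ 429. -337.  100.] [ 482. -334.  127.] [ 447.7 -335.6  110.4]
[  1.362 -15.945 282.144]
137 143 168 180
```

View pics/c3.png

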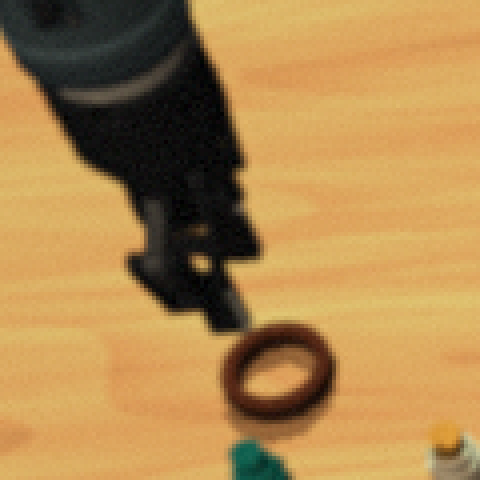

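The ring slipped out: the tips were too high on its edge, because the pads stand back at this opening. It lies on the table near scene (150,202). I'll measure it again and grip lower.

```bash
cat > ring.py <<'E'
from m import *
def ring(n,u,v,r=24,z=.014):
    c=snap(n);H=hmap(c);m=blob(c,H,u,v,r,.007,.03)
    ct=max(cv2.findContours(m,cv2.RETR_EXTERNAL,cv2.CHAIN_APPROX_NONE)[0],key=cv2.contourArea)
    w=plane(c,ct.reshape(-1,2),z)[:,:2].astype(np.float32)*1000
    e=cv2.fitEllipse(w);(x,y),rr=cv2.minEnclosingCircle(w)
    p=H[m>0]*1000;A=np.c_[p[:,:2]-p[:,:2].mean(0),np.ones(len(p))]
    print(n,np.round(e[0],1),np.round(e[1],1),(round(x,1),round(y,1),round(rr,1)),'plane',np.linalg.lstsq(A,p[:,2],rcond=None)[0].round(3))
E
python3 -c "
from ring import *
ring('scene',150,204)
ring('top',471,308)
ring('scene',150,204)
"; python3 go.py 452 -346 15 90
```

```text
scene [ 451.  -348.4] [61.1 65. ] (450.7, -347.2, 33.8) plane [-3.0000e-03  3.0000e-03  1.2733e+01]
top [ 447.6 -344.9] [59.9 60.6] (447.8, -345.3, 32.4) plane [5.0000e-03 5.0000e-03 1.2971e+01]
scene [ 451.1 -348.6] [60.8 65.3] (451.9, -348.0, 34.4) plane [-8.0000e-03 -0.0000e+00  1.2893e+01]
t 6.7 pos [ 451.9 -346.5   99.9] shift [ 0.6  0.2 84.9] rot [-0.     0.001 -0.001] F [-0.2 -0.4  0.7] op 42.3 q [-0.86  0.35  1.73 -0.    1.06 -0.86]
```

Request:
{"op": "play_rows", "data": {
  "xyz": [
    [0,-2,0],
    [0,-2,0],
    [0,-2,20],
    [0,-2,45],
    [0,-2,65],
    [0,-2,80],
    [0,-2,85],
    [0,-2,85],
    [0,-2,85],
    [0,-2,85]
  ],
  "rot": [
    [0,0,0],
    [0,0,0],
    [0,0,0],
    [0,0,0],
    [0,0,0],
    [0,0,0],
    [0,0,0],
    [0,0,0],
    [0,0,0],
    [0,0,0]
  ],
  "grip": [1,1,1,1,1,1,1,1,0.9,0.85]
}}

```text
time_s: 7.95
eef_pos: [0.4505, -0.3473, 0.0162]
eef_rot: [0.001, 0.707, 0.707, -0.001]
wrist_force: [0.5, -0.8, 0.3]
opening: 0.853
grasp_force: 0.0
```

Request:
{"op": "play_rows", "data": {
  "xyz": [
    [0,0,0],
    [0,0,0],
    [0,0,0],
    [0,0,0],
    [0,0,0],
    [0,0,0],
    [0,0,0],
    [0,0,0],
    [0,0,0],
    [0,0,0]
  ],
  "rot": [
    [0,0,0],
    [0,0,0],
    [0,0,0],
    [0,0,0],
    [0,0,0],
    [0,0,0],
    [0,0,0],
    [0,0,0],
    [0,0,0],
    [0,0,0]
  ],
  "grip": [0.8,0.77,0.74,0.72,0.7,0.68,0.66,0.64,0.62,0.6]
}}

```text
time_s: 9.2
eef_pos: [0.4502, -0.3471, 0.0167]
eef_rot: [0.001, 0.707, 0.707, -0.001]
wrist_force: [-3.3, 3.3, 10.3]
opening: 0.722
grasp_force: 62.5
```

```bash
python3 go.py 452 -346 15 90
```

```text
t 9.2 pos [ 450.2 -347.1   16.7] shift [1.1 1.8 1.7] rot [ 0.     0.002 -0.001] F [-3.3  3.3 10.3] op 61.4 q [-0.86  0.48  1.75 -0.    0.9  -0.86]
```

Request:
{"op": "play_rows", "data": {
  "xyz": [
    [0,0,-2],
    [0,0,-4],
    [0,0,-10],
    [0,0,-20],
    [0,0,-40],
    [0,0,-60],
    [0,0,-85],
    [0,0,-85],
    [0,0,-85],
    [0,0,-85]
  ],
  "rot": [
    [0,0,0],
    [0,0,0],
    [0,0,0],
    [0,0,0],
    [0,0,0],
    [0,0,0],
    [0,0,0],
    [0,0,0],
    [0,0,0],
    [0,0,0]
  ],
  "grip": [0.6,0.6,0.6,0.6,0.6,0.6,0.6,0.6,0.6,0.6]
}}

```text
time_s: 10.45
eef_pos: [0.4495, -0.3461, 0.0994]
eef_rot: [-0.0, 0.707, 0.707, -0.001]
wrist_force: [-0.1, -0.3, -1.5]
opening: 0.722
grasp_force: 65.2
```

```bash
python3 go.py 549 14 100 90
```

```text
t 10.45 pos [ 449.5 -346.1   99.4] shift [360.2  99.1  -0.8] rot [-0.001  0.    -0.001] F [-0.1 -0.3 -1.5] op 61.4 q [-0.86  0.35  1.74 -0.    1.06 -0.86]
```

Request:
{"op": "play_rows", "data": {
  "xyz": [
    [0,0,-50],
    [0,0,-100],
    [45,12,-120],
    [95,26,-120],
    [145,40,-120],
    [195,54,-120],
    [245,68,-120],
    [295,82,-120],
    [335,94,-120],
    [360,100.5,-120]
  ],
  "rot": [
    [0,0,0],
    [0,0,0],
    [0,0,0],
    [0,0,0],
    [0,0,0],
    [0,0,0],
    [0,0,0],
    [0,0,0],
    [0,0,0],
    [0,0,0]
  ],
  "grip": [0.6,0.6,0.6,0.6,0.6,0.6,0.6,0.6,0.6,0.6]
}}

```text
time_s: 11.7
eef_pos: [0.5507, 0.0156, 0.2187]
eef_rot: [-0.0, 0.707, 0.707, -0.001]
wrist_force: [0.3, -0.1, -0.7]
opening: 0.728
grasp_force: 65.8
```

Request:
{"op": "play_rows", "data": {
  "xyz": [
    [0,0,40],
    [0,0,80],
    [0,0,120],
    [0,0,140],
    [0,0,145],
    [0,0,145],
    [0,0,145],
    [0,0,145],
    [0,0,145],
    [0,0,145]
  ],
  "rot": [
    [0,0,0],
    [0,0,0],
    [0,0,0],
    [0,0,0],
    [0,0,0],
    [0,0,0],
    [0,0,0],
    [0,0,0],
    [0,0,0],
    [0,0,0]
  ],
  "grip": [0.6,0.6,0.6,0.6,0.6,0.6,0.6,0.6,0.6,0.6]
}}

```text
time_s: 12.95
eef_pos: [0.5511, 0.0131, 0.0751]
eef_rot: [0.001, 0.707, 0.707, -0.0]
wrist_force: [0.5, 0.7, 0.2]
opening: 0.721
grasp_force: 65.8
```

```bash
python3 go.py 550 14 75 90; python3 -c "
from m import *
c=snap('scene','s4.png');t=snap('top','t4.png')
cv2.imwrite('pics/c4.png',np.hstack([cv2.resize(c['color'][150:270,250:370][...,::-1],(400,400),interpolation=3),cv2.resize(t['color'][210:330,257:377][...,::-1],(400,400),interpolation=3)]))"
```

```text
t 12.95 pos [551.1  13.1  75.1] shift [ 0.9 -1.1  0.1] rot [ 0.001  0.002 -0.001] F [0.5 0.7 0.2] op 61.3 q [-0.19  0.35  1.79 -0.    1.   -0.19]
```

View pics/c4.png

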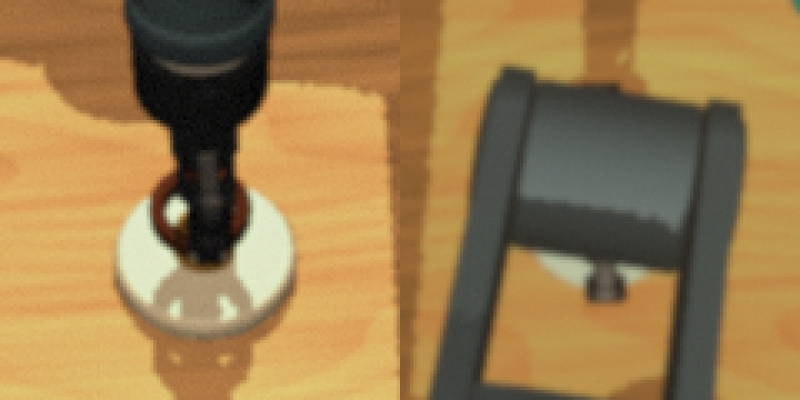

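```bash
python3 -c "
from m import *
c=load('s4.png');hsv=cv2.cvtColor(c['color'],cv2.COLOR_RGB2HSV)
s=np.zeros((480,640),bool);s[198:222,290:330]=1
m=((hsv[...,0]<12)|(hsv[...,0]>170))&(hsv[...,1]>120)&(hsv[...,2]<130)&(hsv[...,2]>35)&s
v,u=np.where(m);
for r in range(200,221,2):
    k=u[v==r]
    if len(k): print(r,k.min(),k.max(), (plane(c,[[k.min()-.5,r],[k.max()+.5,r]],.068)*1000).round(1)[:,:2].tolist())
w=((hsv[...,1]<70)&(hsv[...,2]>110));w[:195]=0;w[255:]=0;w[:,:280]=0;w[:,345:]=0
for r in range(222,234,3):
    k=np.where(w[r])[0];print('foot',r,k.min(),k.max(),(plane(c,[[k.min()-.5,r],[k.max()+.5,r]],.018)*1000).round(1)[:,:2].tolist())
"
```

```text
202 301 317 [[523.8, -6.7], [527.0, 28.8]]
204 299 303 [[528.6, -11.3], [529.6, -0.8]]
206 297 322 [[533.4, -15.8], [538.3, 38.2]]
208 296 323 [[538.4, -18.2], [543.6, 39.8]]
210 296 323 [[543.5, -18.5], [548.7, 39.3]]
212 296 323 [[548.6, -18.8], [553.7, 38.8]]
214 296 323 [[553.6, -19.1], [558.8, 38.4]]
216 296 323 [[558.7, -19.4], [563.8, 37.9]]
218 297 322 [[563.8, -17.7], [568.6, 35.4]]
220 298 320 [[569.0, -16.0], [573.1, 30.8]]
foot 222 286 336 [[537.4, -41.9], [547.3, 68.4]]
foot 225 285 337 [[545.1, -44.4], [555.2, 69.7]]
foot 228 286 337 [[553.1, -42.7], [562.9, 68.8]]
foot 231 286 336 [[560.8, -43.1], [570.4, 65.8]]
```

Request:
{"op": "play_rows", "data": {
  "xyz": [
    [1.5,0,5],
    [1.5,0,10],
    [1.5,0,13],
    [1.5,0,16],
    [1.5,0,18],
    [1.5,0,20],
    [1.5,0,22],
    [1.5,0,24],
    [1.5,0,24],
    [1.5,0,24]
  ],
  "rot": [
    [0,0,0],
    [0,0,0],
    [0,0,0],
    [0,0,0],
    [0,0,0],
    [0,0,0],
    [0,0,0],
    [0,0,0],
    [0,0,0],
    [0,0,0]
  ],
  "grip": [0.6,0.6,0.6,0.6,0.6,0.6,0.6,0.6,0.6,0.6]
}}

```text
time_s: 14.3
eef_pos: [0.5494, 0.0151, 0.05]
eef_rot: [-0.001, 0.707, 0.707, -0.001]
wrist_force: [-5.3, 1.2, 0.5]
opening: 0.722
grasp_force: 65.9
```

```bash
python3 go.py 550.5 15.5 51 90;python3 -c "
from h import *
print(readout.get_obs()['torque'])"
```

```text
t 14.3 pos [549.4  15.1  50. ] shift [ 0.4  1.1 -1. ] rot [-0.003  0.001 -0.001] F [-5.3  1.2  0.5] op 61.4 q [-0.19  0.39  1.8  -0.    0.95 -0.19]
[0.36868598 0.87022769 0.01907248]
```

The ring is over the hub, with its underside at about 34 mm and no vertical load, but there is a 5 N side push in -x. I'll ease 1 mm that way and carry on down.

Request:
{"op": "play_rows", "data": {
  "xyz": [
    [0,-1,0],
    [0,-1.2,2],
    [0,-1.2,4],
    [0,-1.2,6],
    [0,-1.2,8],
    [0,-1.2,10],
    [0,-1.2,12],
    [0,-1.2,13.5],
    [0,-1.2,15],
    [0,-1.2,15]
  ],
  "rot": [
    [0,0,0],
    [0,0,0],
    [0,0,0],
    [0,0,0],
    [0,0,0],
    [0,0,0],
    [0,0,0],
    [0,0,0],
    [0,0,0],
    [0,0,0]
  ],
  "grip": [0.6,0.6,0.6,0.6,0.6,0.6,0.6,0.6,0.6,0.6]
}}

```text
time_s: 15.55
eef_pos: [0.549, 0.0149, 0.0355]
eef_rot: [-0.0, 0.707, 0.707, -0.001]
wrist_force: [-5.1, 2.4, 2.0]
opening: 0.725
grasp_force: 66.0
```

```bash
python3 go.py 549.5 15.5 36 90
```

```text
t 15.55 pos [549.   14.9  35.5] shift [ 0.6  0.5 -0.5] rot [-0.001  0.001 -0.001] F [-5.1  2.4  2. ] op 61.6 q [-0.19  0.42  1.8  -0.    0.92 -0.19]
```

Request:
{"op": "play_rows", "data": {
  "xyz": [
    [0,0,0],
    [0,0,0],
    [0,0,0],
    [0,0,0],
    [0,0,0],
    [0,0,-30],
    [0,0,-80],
    [0,0,-130],
    [0,0,-184],
    [0,0,-184]
  ],
  "rot": [
    [0,0,0],
    [0,0,0],
    [0,0,0],
    [0,0,0],
    [0,0,0],
    [0,0,0],
    [0,0,0],
    [0,0,0],
    [0,0,0],
    [0,0,0]
  ],
  "grip": [0.8,0.9,1,1,1,1,1,1,1,1]
}}

```text
time_s: 16.8
eef_pos: [0.5528, 0.0144, 0.2254]
eef_rot: [0.005, 0.707, 0.707, 0.002]
wrist_force: [-0.8, 0.5, -0.3]
opening: 0.997
grasp_force: 0.0
```

```bash
python3 go.py 473 275 220 90; python3 -c "
from m import *
c=snap('scene','s5.png')
cv2.imwrite('pics/c5.png',cv2.resize(c['color'][160:270,255:370][...,::-1],(460,440),interpolation=3))
H=hmap(c)
hsv=cv2.cvtColor(c['color'],cv2.COLOR_RGB2HSV)
s=np.zeros((480,640),bool);s[190:250,280:345]=1
m=s&((hsv[...,0]<12)|(hsv[...,0]>170))&(hsv[...,1]>120)&(hsv[...,2]<130)&(H[...,2]>.024)&(H[...,2]<.04)
p=H[m]*1000;print(len(p),p.min(0).round(),p.max(0).round());A=np.c_[p[:,:2]-[550,14],np.ones(len(p))];print(np.linalg.lstsq(A,p[:,2],rcond=None)[0].round(3))
"
```

```text
t 16.8 pos [552.8  14.4 225.4] shift [260.6 -80.1   3.5] rot [ 0.011  0.004 -0.001] F [-0.8  0.5 -0.3] op 84.8 q [-0.19  0.15  1.7  -0.    1.29 -0.19]
190 [528. -16.  25.] [581.  41.  36.]
[-3.0000e-02 -1.1000e-02  3.1678e+01]
```

View pics/c5.png

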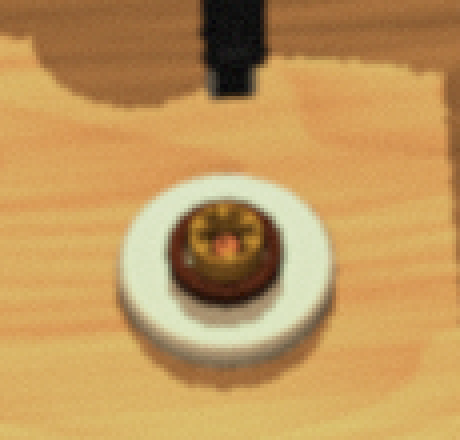

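The wide disc lies flat around the hub at scene crop (225,255). Now the narrow disc.

Request:
{"op": "play_rows", "data": {
  "xyz": [
    [30,-9,0],
    [70,-20,0],
    [110,-32,0],
    [150,-44,10],
    [190,-56,30],
    [225,-66,60],
    [250,-73,90],
    [259.5,-76,120],
    [259.5,-76,130],
    [259.5,-76,130]
  ],
  "rot": [
    [0,0,0],
    [0,0,0],
    [0,0,0],
    [0,0,0],
    [0,0,0],
    [0,0,0],
    [0,0,0],
    [0,0,0],
    [0,0,0],
    [0,0,0]
  ],
  "grip": [1,1,1,1,1,1,1,1,1,1]
}}

```text
time_s: 18.1
eef_pos: [0.4732, 0.2735, 0.0881]
eef_rot: [0.0, 0.708, 0.707, -0.002]
wrist_force: [-0.3, -0.2, -0.1]
opening: 1.002
grasp_force: 0.0
```

```bash
python3 go.py 473.5 275 16.5 90
```

```text
t 18.1 pos [473.2 273.5  88.1] shift [ 1.7  0.4 71.6] rot [-0.002  0.003 -0.001] F [-0.3 -0.2 -0.1] op 85.2 q [ 0.31  0.32  1.79 -0.    1.03  0.31]
```

Request:
{"op": "play_rows", "data": {
  "xyz": [
    [0,0,30],
    [0,0,55],
    [0,0,70],
    [0,0,73],
    [0,0,73],
    [0,0,73],
    [0,0,73],
    [0,0,73],
    [0,0,73],
    [0,0,73]
  ],
  "rot": [
    [0,0,0],
    [0,0,0],
    [0,0,0],
    [0,0,0],
    [0,0,0],
    [0,0,0],
    [0,0,0],
    [0,0,0],
    [0,0,0],
    [0,0,0]
  ],
  "grip": [1,1,1,1,0.9,0.8,0.75,0.7,0.65,0.6]
}}

```text
time_s: 19.35
eef_pos: [0.4742, 0.2742, 0.0173]
eef_rot: [0.001, 0.707, 0.707, -0.001]
wrist_force: [-4.1, -2.6, 10.4]
opening: 0.618
grasp_force: 60.7
```

Request:
{"op": "play_rows", "data": {
  "xyz": [
    [0,0,0],
    [0,0,0],
    [0,0,0],
    [0,0,-3],
    [0,0,-6],
    [0,0,-12],
    [0,0,-25],
    [0,0,-50],
    [0,0,-85],
    [0,0,-85]
  ],
  "rot": [
    [0,0,0],
    [0,0,0],
    [0,0,0],
    [0,0,0],
    [0,0,0],
    [0,0,0],
    [0,0,0],
    [0,0,0],
    [0,0,0],
    [0,0,0]
  ],
  "grip": [0.57,0.54,0.5,0.5,0.5,0.5,0.5,0.5,0.5,0.5]
}}

```text
time_s: 20.6
eef_pos: [0.4765, 0.2751, 0.1051]
eef_rot: [0.002, 0.707, 0.707, 0.003]
wrist_force: [0.6, -0.4, -0.5]
opening: 0.618
grasp_force: 62.8
```

```bash
python3 go.py 549 15 100 90; python3 -c "
from m import *
c=snap('scene','s6.png')
H=hmap(c);p=H[150:215,380:460].reshape(-1,3)*1000
k=p[(p[:,2]>80)&(p[:,2]<105)&(abs(p[:,0]-473)<40)&(abs(p[:,1]-275)<32)];print(len(k),k.min(0).round(),k.max(0).round())
cv2.imwrite('pics/c6.png',cv2.resize(c['color'][110:230,360:480][...,::-1],(480,480),interpolation=3))"
```

```text
t 20.6 pos [476.5 275.1 105.1] shift [-260.    72.7    5.6] rot [ 0.007 -0.    -0.001] F [ 0.6 -0.4 -0.5] op 52.5 q [ 0.31  0.3   1.78 -0.    1.05  0.31]
196 [443. 249.  87.] [513. 296. 105.]
```

View pics/c6.png

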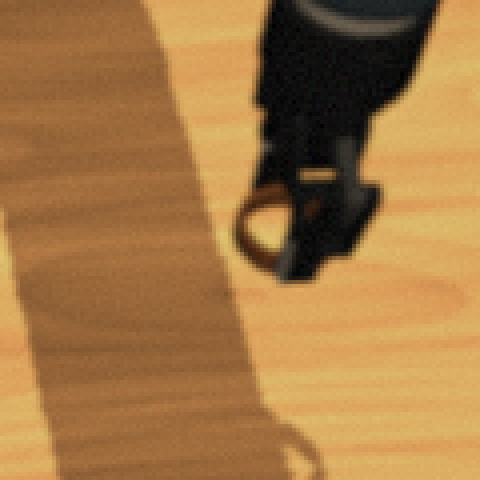

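The narrow disc is held between the fingers at crop (265,230). Carrying it to the hub.

Request:
{"op": "play_rows", "data": {
  "xyz": [
    [-20,6,-10],
    [-60,17,-10],
    [-100,29,-10],
    [-140,40,-10],
    [-180,52,-10],
    [-220,63.5,-10],
    [-250,72,-5],
    [-260,75.2,10],
    [-260,75.2,22],
    [-260,75.2,22]
  ],
  "rot": [
    [0,0,0],
    [0,0,0],
    [0,0,0],
    [0,0,0],
    [0,0,0],
    [0,0,0],
    [0,0,0],
    [0,0,0],
    [0,0,0],
    [0,0,0]
  ],
  "grip": [0.5,0.5,0.5,0.5,0.5,0.5,0.5,0.5,0.5,0.5]
}}

```text
time_s: 21.9
eef_pos: [0.5469, 0.0155, 0.0776]
eef_rot: [-0.001, 0.707, 0.707, -0.002]
wrist_force: [0.9, -0.4, -0.6]
opening: 0.619
grasp_force: 62.8
```

Request:
{"op": "play_rows", "data": {
  "xyz": [
    [0,0,3],
    [0,0,7],
    [0,0,11],
    [0,0,15],
    [0,0,18],
    [0,0,21],
    [0,0,23],
    [0,0,25],
    [0,0,26],
    [0,0,26]
  ],
  "rot": [
    [0,0,0],
    [0,0,0],
    [0,0,0],
    [0,0,0],
    [0,0,0],
    [0,0,0],
    [0,0,0],
    [0,0,0],
    [0,0,0],
    [0,0,0]
  ],
  "grip": [0.5,0.5,0.5,0.5,0.5,0.5,0.5,0.5,0.5,0.5]
}}

```text
time_s: 23.15
eef_pos: [0.5488, 0.0139, 0.0537]
eef_rot: [0.001, 0.707, 0.707, -0.001]
wrist_force: [-1.0, -0.9, -0.1]
opening: 0.621
grasp_force: 62.8
```

```bash
python3 go.py 548.5 14.5 53.7 90; python3 -c "
from h import *
print(readout.get_obs()['torque'])"
```

```text
t 23.15 pos [548.8  13.9  53.7] shift [ 0.6 -0.3  0. ] rot [-0.     0.002 -0.001] F [-1.  -0.9 -0.1] op 52.8 q [-0.19  0.39  1.8  -0.    0.96 -0.19]
[-0.21003891  0.12881615  0.03379237]
```

No load, and the underside is at about 37 mm, below the hub rim. On down, release and rise.

Request:
{"op": "play_rows", "data": {
  "xyz": [
    [0,0,2],
    [0,0,4],
    [0,0,4.5],
    [0,0,4.5],
    [0,0,4.5],
    [0,0,4.5],
    [0,0,4.5],
    [0,0,4.5],
    [0,0,-20],
    [0,0,-60]
  ],
  "rot": [
    [0,0,0],
    [0,0,0],
    [0,0,0],
    [0,0,0],
    [0,0,0],
    [0,0,0],
    [0,0,0],
    [0,0,0],
    [0,0,0],
    [0,0,0]
  ],
  "grip": [0.5,0.5,0.5,0.5,0.7,0.85,1,1,1,1]
}}

```text
time_s: 24.4
eef_pos: [0.5476, 0.0144, 0.113]
eef_rot: [-0.001, 0.707, 0.707, -0.002]
wrist_force: [-0.6, -0.6, 0.5]
opening: 0.999
grasp_force: 0.0
```

Request:
{"op": "play_rows", "data": {
  "xyz": [
    [-20,5,-60],
    [-60,14,-110],
    [-110,25,-140],
    [-160,38,-145],
    [-200,48,-145],
    [-210,50,-145],
    [-210,50,-145],
    [-210,50,-145],
    [-210,50,-145],
    [-210,50,-145]
  ],
  "rot": [
    [0,0,0],
    [0,0,0.1],
    [0,0,0.2],
    [0,0,0.3],
    [0,0,0.4],
    [0,0,0.5],
    [0,0,0.6],
    [0,0,0.6],
    [0,0,0.6],
    [0,0,0.6]
  ],
  "grip": [1,1,1,1,1,1,1,1,1,1]
}}

```text
time_s: 25.65
eef_pos: [0.5987, -0.1952, 0.2593]
eef_rot: [0.001, 0.884, 0.467, -0.0]
wrist_force: [-1.0, 0.3, 0.4]
opening: 1.002
grasp_force: 0.0
```

```bash
python3 -c "
from m import *
c=snap('scene','s7.png');t=snap('top','t7.png')
for n,c,u,v in(('s',c,312,220),('t',t,317,271)):
    H=hmap(c);p=H[v-25:v+25,u-32:u+32].reshape(-1,3)*1000
    k=p[(p[:,2]>38)&(p[:,2]<55)];print(n,len(k),np.percentile(k,[1,50,99],axis=0).round(1).tolist())
    A=np.c_[k[:,:2]-[549,14],np.ones(len(k))];print(np.linalg.lstsq(A,k[:,2],rcond=None)[0].round(3))
for f,n,u,v,r in(('t7.png','t',414,244,20),('s7.png','s',200,232,26)):
    c=load(f);H=hmap(c);hsv=cv2.cvtColor(c['color'],cv2.COLOR_RGB2HSV)
    w=(hsv[...,1]<70)&(hsv[...,2]>90)
    b=np.zeros((480,640),bool);b[v-r:v+r,u-r:u+r]=1
    for lo,hi in((.018,.03),(.09,.13),(.09,.16)):
        q=H[b&(w|(hi>.15))&(H[...,2]>lo)&(H[...,2]<hi)]*1000
        if len(q):print(n,lo,len(q),np.percentile(q,[3,50,97],axis=0).round(0).tolist())
o=np.hstack([cv2.resize(load('s7.png')['color'][160:280,160:340][...,::-1],(400,267),interpolation=3),cv2.resize(load('t7.png')['color'][170:290,295:475][...,::-1],(400,267),interpolation=3)])
cv2.imwrite('pics/c7.png',o)
"; python3 go.py 602 -205 204 56
```

```text
s 343 [[524.5, -11.6, 38.1], [551.7, 14.8, 43.6], [576.6, 40.1, 48.2]]
[-7.0000e-03  1.0000e-03  4.3307e+01]
t 237 [[522.7, -8.9, 38.4], [549.4, 15.8, 43.6], [575.3, 41.7, 48.9]]
[ 1.400e-02 -5.000e-03  4.349e+01]
t 0.018 2 [[585.0, -197.0, 27.0], [588.0, -196.0, 28.0], [591.0, -195.0, 29.0]]
s 0.09 3 [[604.0, -203.0, 128.0], [608.0, -202.0, 129.0], [608.0, -201.0, 129.0]]
s 0.09 329 [[598.0, -222.0, 92.0], [611.0, -210.0, 128.0], [617.0, -200.0, 150.0]]
t 25.75 pos [ 598.7 -195.4  259.3] shift [-6.   8.  55.4] rot [ 0.002  0.001 -0.007] F [ 0.4 -0.1  0.5] op 85.2 q [-0.5   0.29  1.45 -0.    1.39  0.1 ]
```

View pics/c7.png

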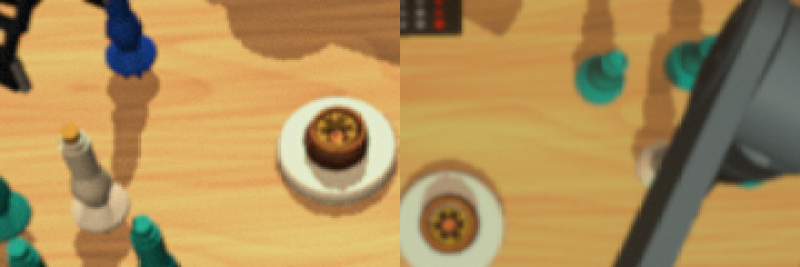

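Both discs sit stacked and flat on the foot, at scene crop (337,138) and top (447,222). The column position comes from its cap and grip cylinder, cast as rays in both views.

```bash
python3 -c "
from m import *
for f,b in(('s0.png',(180,208,208,232)),('s7.png',(180,208,208,232)),('t0.png',(414,232,436,250))):
    c=load(f);x0,y0,x1,y1=b;hsv=cv2.cvtColor(c['color'],cv2.COLOR_RGB2HSV)[y0:y1,x0:x1].astype(int)
    if f=='s0.png':
        pass
    m=(hsv[...,0]>8)&(hsv[...,0]<28)&(hsv[...,1]>(140 if f[0]=='s' else 140))&(hsv[...,2]<(255))
    H=hmap(c)[y0:y1,x0:x1]; m&=H[...,2]>.12
    v,u=np.where(m);cu,cv=u.mean()+x0,v.mean()+y0
    print(f,len(u),cu,cv,(plane(c,[[cu,cv]],.145)*1000).round(1),np.median(H[m],0))
# flange from top via white mask ellipse
c=load('t0.png');hsv=cv2.cvtColor(c['color'],cv2.COLOR_RGB2HSV);H=hmap(c)
m=((hsv[...,1]<90)&(hsv[...,2]>100)&(H[...,2]>.01)&(H[...,2]<.045)).astype(np.uint8);m[:225]=0;m[262:]=0;m[:,:395]=0;m[:,430:]=0
v,u=np.where(m);w=(plane(c,np.c_[u,v],.026)*1000)[:,:2];print('t flange',w.min(0),w.max(0),len(w))
c=load('s0.png');hsv=cv2.cvtColor(c['color'],cv2.COLOR_RGB2HSV);H=hmap(c)
m=((hsv[...,1]<70)&(hsv[...,2]>110)&(H[...,2]>.008)&(H[...,2]<.04)).astype(np.uint8);m[:235]=0;m[275:]=0;m[:,:185]=0;m[:,225:]=0
v,u=np.where(m);w=(plane(c,np.c_[u,v],.026)*1000)[:,:2];print('s flange',w.min(0),w.max(0),len(w))
for v in range(224,240,3):
    k=[u for u in range(185,215) if hsv[v,u,1]<110 and H[v,u,2]>.05]
    if k:print(v,k[0],k[-1],H[v,(k[0]+k[-1])//2].round(3))
"
```

```text
s0.png 68 191.22058823529412 219.35294117647058 [[ 603.1 -212.4  145. ]] [ 0.60570106 -0.21216198  0.14830128]
s7.png 61 190.95081967213116 218.9016393442623 [[ 602. -213.  145.]] [ 0.60447974 -0.21205864  0.14837151]
t0.png 46 423.9130434782609 239.84782608695653 [[ 601.7 -211.2  145. ]] [ 0.60127619 -0.21056627  0.14731667]
t flange [ 576.96486475 -232.65642721] [ 612.69538561 -188.19716667] 106Traceback (most recent call last):
  File "<string>", line 17, in <module>
    v,u=np.where(m);w=(plane(c,np.c_[u,v],.026)*1000)[:,:2];print('s flange',w.min(0),w.max(0),len(w))
                       ~~~~~^^^^^^^^^^^^^^^^^^^
  File "h.py", line 14, in plane
    o,r=rays(c,uv); return o+r*((z-o[2])/r[:,2])[:,None]
        ~~~~^^^^^^
  File "h.py", line 10, in rays
    p=cv2.undistortPoints(np.array(uv,float).reshape(-1,1,2),c['camera_matrix'],d).reshape(-1,2)
      ~~~~~~~~~~~~~~~~~~~^^^^^^^^^^^^^^^^^^^^^^^^^^^^^^^^^^^^^^^^^^^^^^^^^^^^^^^^^
cv2.error: OpenCV(4.12.0) /io/opencv/modules/calib3d/src/undistort.dispatch.cpp:347: error: (-215:Assertion failed) CV_IS_MAT(_src) && CV_IS_MAT(_dst) && (_src->rows == 1 || _src->cols == 1) && (_dst->rows == 1 || _dst->cols == 1) && _src->cols + _src->rows - 1 == _dst->rows + _dst->cols - 1 && (CV_MAT_TYPE(_src->type) == CV_32FC2 || CV_MAT_TYPE(_src->type) == CV_64FC2) && (CV_MAT_TYPE(_dst->type) == CV_32FC2 || CV_MAT_TYPE(_dst->type) == CV_64FC2) in function 'cvUndistortPointsInternal'
```

```bash
python3 go.py 602.5 -212 180 55.6;python3 go.py 602.5 -212 110 55.6
```

```text
t 25.75 pos [ 598.7 -195.4  259.3] shift [-11.5  12.4  79.4] rot [0.002 0.001 0.   ] F [ 0.4 -0.1  0.5] op 85.2 q [-0.5   0.29  1.45 -0.    1.39  0.1 ]
t 25.75 pos [ 598.7 -195.4  259.3] shift [-11.4  12.2 149.4] rot [0.002 0.001 0.   ] F [ 0.4 -0.1  0.5] op 85.2 q [-0.5   0.29  1.45 -0.    1.39  0.1 ]
```

Request:
{"op": "play_rows", "data": {
  "xyz": [
    [-11.5,12.4,0],
    [-11.5,12.4,30],
    [-11.5,12.4,70],
    [-11.5,12.4,105],
    [-11.5,12.4,135],
    [-11.5,12.4,149],
    [-11.5,12.4,149],
    [-11.5,12.4,149],
    [-11.5,12.4,149],
    [-11.5,12.4,149]
  ],
  "rot": [
    [0,0,0],
    [0,0,0],
    [0,0,0],
    [0,0,0],
    [0,0,0],
    [0,0,0],
    [0,0,0],
    [0,0,0],
    [0,0,0],
    [0,0,0]
  ],
  "grip": [1,1,1,1,1,1,1,0.9,0.8,0.7]
}}

```text
time_s: 27.0
eef_pos: [0.603, -0.2126, 0.1113]
eef_rot: [0.002, 0.885, 0.466, 0.0]
wrist_force: [-0.7, -0.3, -0.4]
opening: 0.702
grasp_force: 0.0
```

Request:
{"op": "play_rows", "data": {
  "xyz": [
    [0,0,0],
    [0,0,0],
    [0,0,0],
    [0,0,0],
    [0,0,0],
    [0,0,0],
    [0,0,0],
    [0,0,0],
    [0,0,0],
    [0,0,0]
  ],
  "rot": [
    [0,0,0],
    [0,0,0],
    [0,0,0],
    [0,0,0],
    [0,0,0],
    [0,0,0],
    [0,0,0],
    [0,0,0],
    [0,0,0],
    [0,0,0]
  ],
  "grip": [0.6,0.5,0.44,0.4,0.36,0.32,0.28,0.24,0.2,0.1]
}}

```text
time_s: 28.25
eef_pos: [0.6026, -0.2124, 0.1104]
eef_rot: [0.001, 0.885, 0.466, -0.0]
wrist_force: [0.2, -0.0, 1.0]
opening: 0.289
grasp_force: 58.7
```

```bash
python3 go.py 602.5 -212 110 55.6; python3 -c "
from m import *
c=snap('scene','s8.png');H=hmap(c)
p=H[200:275,175:230].reshape(-1,3)*1000;k=p[(p[:,2]>100)&(p[:,2]<160)];print(readout.get_obs()['torque'])"
```

```text
t 28.25 pos [ 602.6 -212.4  110.4] shift [ 0.3 -0.3  0.4] rot [ 0.002  0.001 -0.001] F [ 0.2 -0.   1. ] op 24.6 q [-0.52  0.47  1.54 -0.    1.13  0.08]
[ 0.00515103  0.08166364 -0.04145546]
```

Gripped (opening 0.289, 59 N). Lifting it over to the hub.

Request:
{"op": "play_rows", "data": {
  "xyz": [
    [0,0,-20],
    [0,0,-55],
    [20,-22,-80],
    [45,-49,-80],
    [70,-77,-80],
    [95,-104,-80],
    [120,-131,-80],
    [142,-156,-80],
    [155,-170,-80],
    [157,-172,-80]
  ],
  "rot": [
    [0,0,0],
    [0,0,0],
    [0,0,0],
    [0,0,0],
    [0,0,0],
    [0,0,0],
    [0,0,0],
    [0,0,0],
    [0,0,0],
    [0,0,0]
  ],
  "grip": [0.1,0.1,0.1,0.1,0.1,0.1,0.1,0.1,0.1,0.1]
}}

```text
time_s: 29.55
eef_pos: [0.5493, 0.0153, 0.1903]
eef_rot: [0.001, 0.884, 0.467, -0.0]
wrist_force: [-0.4, -0.8, -3.4]
opening: 0.286
grasp_force: 59.5
```

Request:
{"op": "play_rows", "data": {
  "xyz": [
    [0,0,0],
    [0,0,10],
    [0,0,18],
    [0,0,22],
    [0,0,24],
    [0,0,24],
    [0,0,24],
    [0,0,24],
    [0,0,24],
    [0,0,24]
  ],
  "rot": [
    [0,0,0],
    [0,0,0],
    [0,0,0],
    [0,0,0],
    [0,0,0],
    [0,0,0],
    [0,0,0],
    [0,0,0],
    [0,0,0],
    [0,0,0]
  ],
  "grip": [0.1,0.1,0.1,0.1,0.1,0.1,0.1,0.1,0.1,0.1]
}}

```text
time_s: 30.8
eef_pos: [0.5494, 0.0145, 0.1659]
eef_rot: [0.001, 0.885, 0.466, -0.0]
wrist_force: [-0.5, 0.4, -2.4]
opening: 0.296
grasp_force: 59.5
```

```bash
python3 go.py 549.3 14.8 165.7 55.6; python3 -c "
from m import *
c=snap('scene','s9.png');H=hmap(c);hsv=cv2.cvtColor(c['color'],cv2.COLOR_RGB2HSV)
# column axis in image: white columns per row, and disc extents
w=(hsv[...,1]<80)&(hsv[...,2]>80)
for v in range(150,236,5):
    k=[u for u in range(275,350) if w[v,u]]
    if k:
        mid=(k[0]+k[-1])/2; print(v,k[0],k[-1],mid,(H[v,int(mid)]*1000).round())
"
```

```text
t 30.8 pos [549.4  14.5 165.9] shift [ 0.2 -0.2  0.2] rot [ 0.001  0.001 -0.001] F [-0.5  0.4 -2.4] op 25.2 q [-0.19  0.22  1.75 -0.    1.18  0.41]
170 319 319 319.0 [540.  30. 184.]
195 309 310 309.5 [569.   9. 148.]
205 300 321 310.5 [566.  10. 112.]
210 293 330 311.5 [563.  12.  92.]
215 288 334 311.0 [571.  12.  85.]
220 286 336 311.0 [546.  13.  31.]
225 285 337 311.0 [567.  12.  43.]
230 286 337 311.5 [575.  11.  37.]
235 288 334 311.0 [580.  10.  25.]
```

Request:
{"op": "play_rows", "data": {
  "xyz": [
    [0,0,4],
    [0,0,8],
    [0,0,11],
    [0,0,13],
    [0,0,14],
    [0,0,15],
    [0,0,15.5],
    [0,0,16],
    [0,0,16],
    [0,0,16]
  ],
  "rot": [
    [0,0,0],
    [0,0,0],
    [0,0,0],
    [0,0,0],
    [0,0,0],
    [0,0,0],
    [0,0,0],
    [0,0,0],
    [0,0,0],
    [0,0,0]
  ],
  "grip": [0.1,0.1,0.1,0.1,0.1,0.1,0.1,0.1,0.1,0.1]
}}

```text
time_s: 32.1
eef_pos: [0.5499, 0.0145, 0.1522]
eef_rot: [0.001, 0.885, 0.466, 0.0]
wrist_force: [-6.6, 0.9, 14.6]
opening: 0.292
grasp_force: 61.6
```

```bash
python3 go.py 549.3 14.8 149.7 55.6; python3 -c "
from h import *
print(readout.get_obs()['torque'])"
```

```text
t 32.1 pos [549.9  14.5 152.2] shift [-0.1 -0.6  2.5] rot [ 0.002  0.001 -0.   ] F [-6.6  0.9 14.6] op 24.8 q [-0.19  0.23  1.76 -0.    1.15  0.41]
[ 0.4019563   1.51321893 -0.01603432]
```

It rests on the hub unmeshed (TCP z 152, 15 N). Turning in 15° steps under this light press, watching for the drop.

Request:
{"op": "play_rows", "data": {
  "xyz": [
    [0,0,0],
    [0,0,0],
    [0,0,0],
    [0,0,0],
    [0,0,0],
    [0,0,0],
    [0,0,0],
    [0,0,0],
    [0,0,0],
    [0,0,0]
  ],
  "rot": [
    [0,0,0.04],
    [0,0,0.08],
    [0,0,0.12],
    [0,0,0.16],
    [0,0,0.2],
    [0,0,0.23],
    [0,0,0.26],
    [0,0,0.26],
    [0,0,0.26],
    [0,0,0.26]
  ],
  "grip": [0.1,0.1,0.1,0.1,0.1,0.1,0.1,0.1,0.1,0.1]
}}

```text
time_s: 33.35
eef_pos: [0.551, 0.0146, 0.1522]
eef_rot: [0.002, 0.938, 0.348, 0.002]
wrist_force: [-1.1, 1.2, 8.8]
opening: 0.284
grasp_force: 60.8
```

Request:
{"op": "play_rows", "data": {
  "xyz": [
    [0,0,0.5],
    [0,0,1],
    [0,0,1],
    [0,0,1],
    [0,0,1],
    [0,0,1],
    [0,0,1],
    [0,0,1],
    [0,0,1],
    [0,0,1]
  ],
  "rot": [
    [0,0,0.04],
    [0,0,0.08],
    [0,0,0.12],
    [0,0,0.16],
    [0,0,0.2],
    [0,0,0.23],
    [0,0,0.26],
    [0,0,0.26],
    [0,0,0.26],
    [0,0,0.26]
  ],
  "grip": [0.1,0.1,0.1,0.1,0.1,0.1,0.1,0.1,0.1,0.1]
}}

```text
time_s: 34.6
eef_pos: [0.552, 0.0145, 0.1521]
eef_rot: [0.002, 0.975, 0.223, 0.003]
wrist_force: [0.1, 1.6, 12.7]
opening: 0.286
grasp_force: 61.1
```

```bash
python3 go.py 549.3 14.8 148.7 25.8; python3 -c "
from h import *
print(readout.get_obs()['torque'])"
```

```text
t 34.6 pos [552.   14.5 152.1] shift [-2.4 -1.5  3.4] rot [ 0.005 -0.005 -0.   ] F [ 0.1  1.6 12.7] op 24.3 q [-0.19  0.24  1.75 -0.    1.14  0.93]
[0.55419531 0.13428041 0.01453034]
```

Request:
{"op": "play_rows", "data": {
  "xyz": [
    [0,0,0],
    [0,0,0],
    [0,0,0],
    [0,0,0],
    [0,0,0],
    [0,0,0],
    [0,0,0],
    [0,0,0],
    [0,0,0],
    [0,0,0]
  ],
  "rot": [
    [0,0,0.04],
    [0,0,0.08],
    [0,0,0.12],
    [0,0,0.16],
    [0,0,0.2],
    [0,0,0.23],
    [0,0,0.26],
    [0,0,0.26],
    [0,0,0.26],
    [0,0,0.26]
  ],
  "grip": [0.1,0.1,0.1,0.1,0.1,0.1,0.1,0.1,0.1,0.1]
}}

```text
time_s: 35.85
eef_pos: [0.552, 0.0143, 0.1521]
eef_rot: [0.002, 0.995, 0.095, 0.003]
wrist_force: [-0.9, 1.6, 12.0]
opening: 0.291
grasp_force: 61.1
```

```bash
python3 go.py 549.3 14.8 148.7 11; python3 -c "
from h import *
print(readout.get_obs()['torque'])"
```

```text
t 35.85 pos [552.   14.3 152.1] shift [-2.6 -1.   3.4] rot [ 0.004 -0.006 -0.002] F [-0.9  1.6 12. ] op 24.7 q [-0.19  0.24  1.75 -0.    1.14  1.19]
[0.44999084 0.15149706 0.05211385]
```

Pressing bends the arm 2.5 mm outwards in x, off the hub's axis. I'll correct that and go on turning.

Request:
{"op": "play_rows", "data": {
  "xyz": [
    [-1.5,-0.3,-1],
    [-2.5,-0.5,-1],
    [-2.5,-0.5,-1],
    [-2.5,-0.5,-1],
    [-2.5,-0.5,-1],
    [-2.5,-0.5,-1],
    [-2.5,-0.5,-1],
    [-2.5,-0.5,-1],
    [-2.5,-0.5,-1],
    [-2.5,-0.5,-1]
  ],
  "rot": [
    [0,0,0],
    [0,0,0],
    [0,0,0.04],
    [0,0,0.08],
    [0,0,0.12],
    [0,0,0.16],
    [0,0,0.2],
    [0,0,0.24],
    [0,0,0.28],
    [0,0,0.28]
  ],
  "grip": [0.1,0.1,0.1,0.1,0.1,0.1,0.1,0.1,0.1,0.1]
}}

```text
time_s: 37.1
eef_pos: [0.5486, 0.0142, 0.1522]
eef_rot: [0.001, 0.999, -0.045, 0.002]
wrist_force: [-0.7, 0.9, 11.6]
opening: 0.292
grasp_force: 60.9
```

```bash
python3 go.py 549.3 14.8 149.7 -5; python3 -c "
from h import *
print(readout.get_obs()['torque'])"
```

```text
t 37.1 pos [548.6  14.2 152.2] shift [ 0.6 -0.6  2.5] rot [ 0.002 -0.005 -0.003] F [-0.7  0.9 11.6] op 24.8 q [-0.19  0.23  1.76 -0.    1.15  1.47]
[0.23111077 0.09537541 0.04002745]
```

Request:
{"op": "play_rows", "data": {
  "xyz": [
    [0.6,-0.4,0],
    [0.6,-0.4,0],
    [0.6,-0.4,0],
    [0.6,-0.4,0],
    [0.6,-0.4,0],
    [0.6,-0.4,0],
    [0.6,-0.4,0],
    [0.6,-0.4,0],
    [0.6,-0.4,0],
    [0.6,-0.4,0]
  ],
  "rot": [
    [0,0,-0.04],
    [0,0,-0.08],
    [0,0,-0.12],
    [0,0,-0.16],
    [0,0,-0.2],
    [0,0,-0.23],
    [0,0,-0.26],
    [0,0,-0.28],
    [0,0,-0.28],
    [0,0,-0.28]
  ],
  "grip": [0.1,0.1,0.1,0.1,0.1,0.1,0.1,0.1,0.1,0.1]
}}

```text
time_s: 38.35
eef_pos: [0.5497, 0.0141, 0.1521]
eef_rot: [0.002, 0.996, 0.095, 0.003]
wrist_force: [1.3, -0.8, 7.4]
opening: 0.29
grasp_force: 60.7
```

Request:
{"op": "play_rows", "data": {
  "xyz": [
    [0,0,0],
    [0,0,0],
    [0,0,0],
    [0,0,0],
    [0,0,0],
    [0,0,0],
    [0,0,0],
    [0,0,0],
    [0,0,0],
    [0,0,0]
  ],
  "rot": [
    [0,0,-0.04],
    [0,0,-0.08],
    [0,0,-0.12],
    [0,0,-0.16],
    [0,0,-0.2],
    [0,0,-0.23],
    [0,0,-0.26],
    [0,0,-0.26],
    [0,0,-0.26],
    [0,0,-0.26]
  ],
  "grip": [0.1,0.1,0.1,0.1,0.1,0.1,0.1,0.1,0.1,0.1]
}}

```text
time_s: 39.6
eef_pos: [0.5494, 0.014, 0.1519]
eef_rot: [0.002, 0.975, 0.223, 0.002]
wrist_force: [0.5, -1.3, 9.2]
opening: 0.288
grasp_force: 60.6
```

```bash
python3 go.py 549.3 14.8 149.7 25.8; python3 -c "
from m import *
print(readout.get_obs()['torque'])
c=snap('scene','s10.png');hsv=cv2.cvtColor(c['color'],cv2.COLOR_RGB2HSV);w=(hsv[...,1]<80)&(hsv[...,2]>80)
for v in range(195,240,4):
    k=[u for u in range(275,350) if w[v,u]]
    if k: print(v,k[0],k[-1],(k[0]+k[-1])/2)
# hub centre and slot phase in t7
c=load('t7.png');im=c['color'];
ctr=np.array([549.5-2,14.8+1.5])
import itertools
th=np.radians(np.arange(0,360,5));E=c['extrinsics'];K=c['camera_matrix']
for r in(14,):
    W=np.c_[(ctr[0]+r*np.cos(th))/1000,(ctr[1]+r*np.sin(th))/1000,np.full(72,.042)]
    uv,_=cv2.projectPoints(W,cv2.Rodrigues(E[:3,:3].T)[0],-E[:3,:3].T@E[:3,3],K,np.array([c['k1'],0,0,0,0]))
    g=cv2.remap(cv2.cvtColor(im,cv2.COLOR_RGB2GRAY).astype(np.float32),uv[:,0,0].astype(np.float32),uv[:,0,1].astype(np.float32),1).ravel()
    f=(g*np.exp(-6j*th)).sum();print('bright phase deg mod60',np.degrees(np.angle(f.conjugate()*1))/-6, abs(f)/72,g.mean(), 'dark at +30')
"
```

```text
t 39.6 pos [549.4  14.  151.9] shift [ 0.2 -0.8  2.2] rot [ 0.006 -0.003 -0.001] F [ 0.5 -1.3  9.2] op 24.5 q [-0.19  0.23  1.76 -0.    1.14  0.93]
[-0.38127698 -0.36929764 -0.02658542]
195 308 308 308.0
207 297 326 311.5
211 291 331 311.0
215 288 334 311.0
219 286 336 311.0
223 285 337 311.0
227 285 337 311.0
231 286 336 311.0
235 287 334 310.5
239 291 331 311.0
bright phase deg mod60 -2.2573719983059655 6.8497993396854415 89.21646 dark at +30
```

Request:
{"op": "play_rows", "data": {
  "xyz": [
    [0,-0.5,0],
    [0,-0.5,0],
    [0,-0.5,0],
    [0,-0.5,0],
    [0,-0.5,0],
    [0,-0.5,0],
    [0,-0.5,0],
    [0,-0.5,0],
    [0,-0.5,0],
    [0,-0.5,0]
  ],
  "rot": [
    [0,0,-0.04],
    [0,0,-0.08],
    [0,0,-0.12],
    [0,0,-0.16],
    [0,0,-0.2],
    [0,0,-0.23],
    [0,0,-0.26],
    [0,0,-0.26],
    [0,0,-0.26],
    [0,0,-0.26]
  ],
  "grip": [0.1,0.1,0.1,0.1,0.1,0.1,0.1,0.1,0.1,0.1]
}}

```text
time_s: 40.9
eef_pos: [0.5487, 0.0145, 0.1521]
eef_rot: [0.002, 0.938, 0.348, 0.001]
wrist_force: [-1.7, -1.1, 11.1]
opening: 0.291
grasp_force: 61.0
```

```bash
python3 go.py 549.3 14.8 149.7 40.7; python3 -c "
from h import *
print(readout.get_obs()['torque'])"
```

```text
t 40.9 pos [548.7  14.5 152.1] shift [0.7 0.2 2.4] rot [ 0.005 -0.001 -0.001] F [-1.7 -1.1 11.1] op 24.7 q [-0.19  0.23  1.76 -0.    1.15  0.67]
[-0.44074908  0.36893104 -0.06854269]
```

Request:
{"op": "play_rows", "data": {
  "xyz": [
    [0.5,0,0],
    [0.5,0,0],
    [0.5,0,0],
    [0.5,0,0],
    [0.5,0,0],
    [0.5,0,0],
    [0.5,0,0],
    [0.5,0,0],
    [0.5,0,0],
    [0.5,0,0]
  ],
  "rot": [
    [0,0,-0.04],
    [0,0,-0.08],
    [0,0,-0.12],
    [0,0,-0.16],
    [0,0,-0.2],
    [0,0,-0.23],
    [0,0,-0.26],
    [0,0,-0.28],
    [0,0,-0.28],
    [0,0,-0.28]
  ],
  "grip": [0.1,0.1,0.1,0.1,0.1,0.1,0.1,0.1,0.1,0.1]
}}

```text
time_s: 42.15
eef_pos: [0.5495, 0.0147, 0.1522]
eef_rot: [0.003, 0.88, 0.475, 0.001]
wrist_force: [-0.5, -1.2, 11.5]
opening: 0.288
grasp_force: 61.0
```

```bash
python3 go.py 549.3 14.8 149.7 56.7; python3 -c "
from h import *
print(readout.get_obs()['torque'])"
```

```text
t 42.15 pos [549.5  14.7 152.2] shift [ 0.  -0.2  2.5] rot [0.006 0.    0.   ] F [-0.5 -1.2 11.5] op 24.5 q [-0.19  0.23  1.76 -0.    1.15  0.39]
[-0.30957897  0.17229623 -0.00835968]
```

```bash
python3 - <<'E'
from m import *
n=snap('scene','s11.png'); tn=snap('top','t11.png')
a=load('s7.png');t=load('t7.png')
f=lambda c,x0,y0,w,h,k:cv2.resize(c['color'][y0:y0+h,x0:x0+w][...,::-1],None,fx=k,fy=k,interpolation=cv2.INTER_CUBIC)
o=np.hstack([f(n,276,195,70,60,5),np.vstack([f(a,281,195,60,50,5),f(t,287,246,60,50,5)])[:500,:300]])if 0 else None
A=f(n,271,160,80,100,5); B=f(a,286,200,50,50,5);C=f(t,292,246,50,50,5)
cv2.imwrite('pics/c8.png',np.hstack([A,np.vstack([B,C])]))
def cen(c,mask,z,name):
    ct=max(cv2.findContours(mask.astype(np.uint8),cv2.RETR_EXTERNAL,cv2.CHAIN_APPROX_NONE)[0],key=cv2.contourArea)
    w=(plane(c,ct.reshape(-1,2),z)[:,:2]*1000).astype(np.float32);e=cv2.fitEllipse(w);print(name,np.round(e[0],1),np.round(e[1],1))
for nm,c,u,v in(('s7',a,311,226),('t7',t,317,271),('s0',load('s0.png'),311,226),('t0',load('t0.png'),317,271)):
    H=hmap(c);hsv=cv2.cvtColor(c['color'],cv2.COLOR_RGB2HSV);b=np.zeros((480,640),bool);b[v-34:v+34,u-34:u+34]=1
    sat=(hsv[...,1]>95)
    inner=b&sat; inner[:,:u-15]=0;inner[:,u+16:]=0; inner[:v-20]=0;inner[v+15:]=0
    cen(c,inner,.046 if '7' in nm else .042,nm+' coloured blob')
    cen(c,b&(H[...,2]>.009),.018,nm+' foot')
E
```

```text
s7 coloured blob [560.7  12. ] [57.7 72.9]
s7 foot [552.4  13. ] [116.8 118. ]
t7 coloured blob [548.6  14.7] [57.7 59.9]
t7 foot [547.2  15.4] [116.1 116.6]
s0 coloured blob [555.3  12.5] [40.5 55.8]
s0 foot [552.4  13.1] [116.7 118.2]
t0 coloured blob [546.5  14.5] [40.6 40.9]
t0 foot [547.3  15.5] [115.8 116.1]
```

View pics/c8.png

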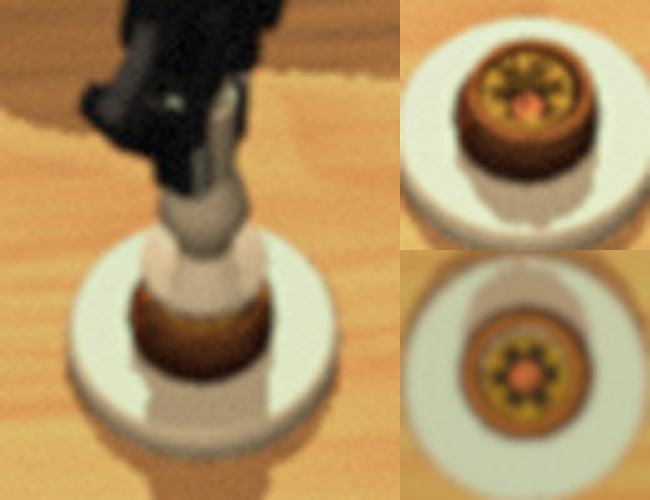

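The left crop shows the column upright on the stack, flange mid about 204 px against disc mid 202, so y is right. The right crops show six clear slots. I'll check x from the flange's front edge and compare it with the foot in the same view.

```bash
python3 - <<'E'
from m import *
for f in('s9.png','s11.png'):
    c=load(f);H=hmap(c);hsv=cv2.cvtColor(c['color'],cv2.COLOR_RGB2HSV).astype(int)
    print(f,'sat along col 311', [(v,hsv[v,309:314,1].mean().astype(int),(H[v,311]*1000).round().astype(int).tolist()) for v in range(208,240,1)])
    # widest flange row: left/right edges via sat
c=load('s11.png')
for v in(222,223,224,225):print(v,(plane(c,[[311,v+.5]],.064)*1000).round(1),(plane(c,[[311,v+.5]],.067)*1000).round(1))
for v in(234,235,236,237):print(v,(plane(c,[[311,v+.5]],.018)*1000).round(1))
E
```

```text
s9.png sat along col 311 [(208, np.int64(82), [563, 13, 98]), (209, np.int64(81), [562, 13, 93]), (210, np.int64(80), [563, 12, 92]), (211, np.int64(80), [567, 12, 93]), (212, np.int64(81), [568, 12, 92]), (213, np.int64(79), [570, 12, 91]), (214, np.int64(80), [570, 12, 87]), (215, np.int64(81), [571, 12, 85]), (216, np.int64(80), [575, 11, 87]), (217, np.int64(83), [574, 11, 82]), (218, np.int64(86), [576, 11, 81]), (219, np.int64(112), [576, 11, 78]), (220, np.int64(167), [546, 13, 31]), (221, np.int64(181), [547, 13, 28]), (222, np.int64(182), [550, 13, 29]), (223, np.int64(185), [560, 12, 40]), (224, np.int64(189), [560, 12, 37]), (225, np.int64(195), [567, 12, 43]), (226, np.int64(185), [571, 11, 45]), (227, np.int64(188), [575, 11, 47]), (228, np.int64(192), [575, 11, 44]), (229, np.int64(184), [576, 11, 42]), (230, np.int64(189), [575, 11, 37]), (231, np.int64(192), [576, 11, 33]), (232, np.int64(193), [577, 11, 32]), (233, np.int64(200), [577, 11, 28]), (234, np.int64(192), [580, 10, 28]), (235, np.int64(144), [580, 10, 25]), (236, np.int64(103), [580, 10, 20]), (237, np.int
[... 886 characters left out ...]
 (229, np.int64(191), [576, 11, 42]), (230, np.int64(184), [574, 11, 35]), (231, np.int64(188), [575, 11, 33]), (232, np.int64(176), [576, 11, 31]), (233, np.int64(189), [579, 10, 31]), (234, np.int64(190), [582, 10, 31]), (235, np.int64(151), [581, 10, 27]), (236, np.int64(101), [582, 10, 23]), (237, np.int64(89), [581, 10, 18]), (238, np.int64(85), [584, 10, 19]), (239, np.int64(86), [586, 10, 18])]
222 [[574.9  11.2  64. ]] [[576.9  11.   67. ]]
223 [[577.3  11.   64. ]] [[579.3  10.8  67. ]]
224 [[579.8  10.8  64. ]] [[581.8  10.6  67. ]]
225 [[582.2  10.6  64. ]] [[584.2  10.4  67. ]]
234 [[574.5  10.7  18. ]]
235 [[577.   10.5  18. ]]
236 [[579.5  10.3  18. ]]
237 [[582.   10.1  18. ]]
```

Column and hub appear centred to about 1 mm, but friction under a 12 N press holds offsets. I'll press less, aim about 1 mm towards -x, and add a small circular wobble while turning.

Request:
{"op": "play_rows", "data": {
  "xyz": [
    [-0.7,-0.7,-1.2],
    [0.5,-0.7,-1],
    [-0.7,0.5,-1],
    [-1.9,-0.7,-1],
    [-0.7,-1.9,-1],
    [0.5,-0.7,-1],
    [-0.7,0.5,-1],
    [-1.9,-0.7,-1],
    [-0.7,-1.9,-1],
    [-0.7,-0.7,-1]
  ],
  "rot": [
    [0,0,0.02],
    [0,0,0.05],
    [0,0,0.08],
    [0,0,0.11],
    [0,0,0.14],
    [0,0,0.17],
    [0,0,0.2],
    [0,0,0.23],
    [0,0,0.26],
    [0,0,0.29]
  ],
  "grip": [0.1,0.1,0.1,0.1,0.1,0.1,0.1,0.1,0.1,0.1]
}}

```text
time_s: 43.5
eef_pos: [0.5475, 0.0156, 0.1521]
eef_rot: [0.001, 0.94, 0.342, 0.001]
wrist_force: [-0.5, 1.3, 10.1]
opening: 0.29
grasp_force: 60.8
```

Request:
{"op": "play_rows", "data": {
  "xyz": [
    [0,0,0],
    [1.2,0,0],
    [0,1.2,0],
    [-1.2,0,0],
    [0,-1.2,0],
    [1.2,0,0],
    [0,1.2,0],
    [-1.2,0,0],
    [0,-1.2,0],
    [0,0,0]
  ],
  "rot": [
    [0,0,0.03],
    [0,0,0.06],
    [0,0,0.09],
    [0,0,0.12],
    [0,0,0.15],
    [0,0,0.18],
    [0,0,0.21],
    [0,0,0.24],
    [0,0,0.27],
    [0,0,0.3]
  ],
  "grip": [0.1,0.1,0.1,0.1,0.1,0.1,0.1,0.1,0.1,0.1]
}}

```text
time_s: 44.75
eef_pos: [0.5462, 0.0153, 0.1503]
eef_rot: [0.001, 0.98, 0.198, -0.001]
wrist_force: [1.4, -1.1, -2.3]
opening: 0.289
grasp_force: 59.8
```

```bash
python3 go.py 548.3 14.6 150.7 22.9; python3 -c "
from h import *
print(readout.get_obs()['torque'])"
```

```text
t 44.75 pos [546.2  15.3 150.3] shift [ 1.7  1.5 -0.4] rot [ 0.002  0.002 -0.001] F [ 1.4 -1.1 -2.3] op 24.6 q [-0.19  0.23  1.76 -0.    1.15  0.99]
[-0.27025073 -0.16882353  0.03954044]
```

It dropped (z 150.3, load gone), so the splines have engaged. Sliding down.

Request:
{"op": "play_rows", "data": {
  "xyz": [
    [0,0,1],
    [0,0,2],
    [0,0,3.5],
    [0,0,5],
    [0,0,7],
    [0,0,9],
    [0,0,11],
    [0,0,12],
    [0,0,12],
    [0,0,12]
  ],
  "rot": [
    [0,0,0],
    [0,0,0],
    [0,0,0],
    [0,0,0],
    [0,0,0],
    [0,0,0],
    [0,0,0],
    [0,0,0],
    [0,0,0],
    [0,0,0]
  ],
  "grip": [0.1,0.1,0.1,0.1,0.1,0.1,0.1,0.1,0.1,0.1]
}}

```text
time_s: 46.0
eef_pos: [0.5468, 0.0154, 0.1391]
eef_rot: [0.001, 0.98, 0.199, 0.0]
wrist_force: [0.1, -0.7, 2.3]
opening: 0.292
grasp_force: 59.9
```

```bash
python3 go.py 548.3 14.6 138.7 22.9; python3 -c "
from h import *
print(readout.get_obs()['torque'])"
```

```text
t 46.0 pos [546.8  15.4 139.1] shift [1.1 1.3 0.4] rot [0.002 0.    0.   ] F [ 0.1 -0.7  2.3] op 24.8 q [-0.19  0.25  1.77 -0.    1.12  0.98]
[-0.25537384  0.11604757 -0.03448147]
```

Request:
{"op": "play_rows", "data": {
  "xyz": [
    [0,0,1],
    [0,0,2],
    [0,0,3],
    [0,0,4],
    [0,0,5],
    [0,0,6],
    [0,0,7],
    [0,0,8],
    [0,0,9],
    [0,0,9]
  ],
  "rot": [
    [0,0,0],
    [0,0,0],
    [0,0,0],
    [0,0,0],
    [0,0,0],
    [0,0,0],
    [0,0,0],
    [0,0,0],
    [0,0,0],
    [0,0,0]
  ],
  "grip": [0.1,0.1,0.1,0.1,0.1,0.1,0.1,0.1,0.1,0.1]
}}

```text
time_s: 47.25
eef_pos: [0.5478, 0.0154, 0.1343]
eef_rot: [0.001, 0.98, 0.199, 0.001]
wrist_force: [-12.3, 0.2, 35.1]
opening: 0.292
grasp_force: 63.7
```

```bash
python3 go.py 547.5 14.8 133.9 22.9; python3 -c "
from h import *
print(readout.get_obs()['torque'])"
```

```text
t 47.25 pos [547.8  15.4 134.3] shift [-0.5  0.4  0.4] rot [ 0.003 -0.002  0.001] F [-12.3   0.2  35.1] op 24.8 q [-0.19  0.25  1.77 -0.    1.11  0.98]
[0.39571993 2.57181513 0.10459458]
```

Request:
{"op": "play_rows", "data": {
  "xyz": [
    [-0.5,-0.2,0],
    [-1,-0.4,-0.5],
    [-1,-0.4,-1],
    [-1,-0.4,-1],
    [-1,-0.4,-1],
    [-1,-0.4,-1],
    [-1,-0.4,-1],
    [-1,-0.4,-1],
    [-1,-0.4,-1],
    [-1,-0.4,-1]
  ],
  "rot": [
    [0,0,0],
    [0,0,0],
    [0,0,0],
    [0,0,0],
    [0,0,0],
    [0,0,0],
    [0,0,0],
    [0,0,0],
    [0,0,0],
    [0,0,0]
  ],
  "grip": [0.1,0.1,0.1,0.1,0.1,0.1,0.1,0.1,0.1,0.1]
}}

```text
time_s: 48.5
eef_pos: [0.5471, 0.0153, 0.1343]
eef_rot: [0.002, 0.98, 0.199, 0.002]
wrist_force: [-7.0, 0.8, 25.2]
opening: 0.292
grasp_force: 62.3
```

```bash
python3 - <<'E'
from m import *
o=readout.get_obs();print(o['eef_pos'],o['wrist_force'],o['torque'],o['grasp_force'])
c=snap('scene','s12.png');H=hmap(c);hsv=cv2.cvtColor(c['color'],cv2.COLOR_RGB2HSV).astype(int)
print([(v,int(hsv[v,309:314,1].mean()),(H[v,311]*1000).round().astype(int).tolist()) for v in range(222,239)])
E
```

```text
[0.5471383  0.01527461 0.13428467] [-6.99998307  0.80681223 25.15220755] [ 0.24080072  1.47348712 -0.00895582] 62.346686124801636
[(222, 80, [567, 12, 55]), (223, 80, [570, 11, 56]), (224, 82, [572, 11, 55]), (225, 80, [572, 11, 51]), (226, 94, [575, 11, 51]), (227, 122, [574, 11, 46]), (228, 164, [573, 11, 41]), (229, 180, [577, 11, 43]), (230, 190, [576, 11, 38]), (231, 186, [575, 11, 33]), (232, 183, [576, 11, 31]), (233, 195, [579, 10, 31]), (234, 197, [582, 10, 31]), (235, 144, [580, 10, 25]), (236, 103, [582, 10, 24]), (237, 88, [581, 10, 18]), (238, 84, [584, 10, 19])]
```

The flange meets the disc at about 46 mm with no gap, the TCP is at 134.3 mm, the press is 25 N and the grip 62 N. Handing in.

```bash
python3 -c "
from h import *
print(ctrl.hand_in())"
```

```text
the job is handed in; nothing more can be done
None
```

The lamp is assembled and handed in: both discs lie on the foot, and the column is meshed, flush on the discs and still gripped and pressed down with about 25 N, at 48.5 s of the 64 s; the hand-in gave back no verdict.

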